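# Load a specimen stub with sprung tongs

## Task

With the sprung tongs from the caddy, pick the wide flat specimen stub out of the storage block (do not touch it with the gripper's own fingers) and push its pin fully home in the sprung seat of the loading stage, going by feel because the seat's height is not known: press firmly enough to seat it, but never with more than about 12 N. Then let it go and stand the tongs back upright in their caddy. Leave the other mount, dish, vial and slide box where they are.

Things in the scene. Friction and masses are not known exactly. Their poses are not given: they have to be found in the camera images.
- tongs_grip (a point): Sprung parallel steel tongs, 135 mm tall, 130 g, standing jaws down in the caddy. At the top two upright finger plates, 30 mm wide (x), 50 mm high, 60 mm over their outer faces when free, moving along this point's y: one gripper finger on each, closing along y. Point: midway between the free plates, 112 mm above the jaws' underside, 23 mm below the top
- tongs_tip (a point): Underside of the tongs' jaws, midway between them when free, 112 mm below the grip point. Free jaws measure 60 mm (y) by 28 mm (x). V notches 8 mm tall centre the stub midway between the plates; a ledge 7 mm above the underside rests on its top. A guide bar 62 mm up stands out up to 14 mm past one jaw
- tongs_jaw (a joint): How far the tongs are squeezed (m): 0 free (60 mm over the plates), 0.010 closed on the stub (50 mm), 0.014 at the stop. The spring pushes back with 6 N when free and 0.5 N more per mm. With the plates held at about 56 mm the tongs are carried safely, jaws open wide enough to go over the stub; grip the stub with about 25 N on the plates
- caddy: Fixed grey open-topped box in which the tongs stand: outside 54 mm (x) by 86 mm (y) by 50 mm tall, walls and floor 5 mm, so inside 44 by 76 mm. Origin at the centre of its underside; the tongs' plates are spread along its y axis
- stub_mid (a point): Specimen stub of bare aluminium, 20 g: a flat disc 30 mm across and 10 mm thick on a pin 10 mm across and 14 mm long pointing down. It stands with its pin in one of the two shallow holes of the storage block, 3 mm wider than the pin, the disc's underside 6 mm above the block. This point is the centre of the disc, half-way up its thickness
- block: Fixed grey plastic storage block, 60 mm (x) by 130 mm (y) by 22 mm high, with two holes 8 mm deep at y = -35 and +35 mm. Origin at the centre of its underside
- mount: An aluminium mount of another kind in the other hole of the block: a cylinder 22 mm across and 20 mm tall with a tapered top on the same pin. To be left alone. Origin at the pin's lower end
- stage: Loading stage: fixed white base 110 mm (x) by 130 mm (y) by 24 mm high; origin at the centre of its underside. On it a grey head carries a square dark steel seat, 60 by 60 by 20 mm, with one hole straight above the origin, 11.4 mm wide, bevelled 2 mm at the mouth. The head is set to any height: the seat's top face lies anywhere from 74 to 129 mm above the table, not reported
- stage_top (a point): Centre of the top of the stage's white base, 24 mm above the table, straight below the seat's hole. The seat above it is sprung: it stays still up to about 11 N, then sinks 1 mm for every 6 N more, 9 mm at most, and comes back up
- plunger (a joint): An aluminium plunger in the seat's hole that drags with about 6 N and stays where it is pushed (m): 0 at the start with its top 6 mm below the seat's face; 0.008 when the stub's pin is fully home and the disc lies flush on the seat
- dish: Closed clear culture dish, 94 mm across, 16 mm high, a bystander; origin at the centre of its underside
- vial: Small glass vial with a red cap, 24 mm across, 50 mm tall, a bystander; origin at the centre of its underside
- slide_box: White card slide box, 50 by 80 by 35 mm, a bystander; origin at the centre of its underside
Not all that is in view belongs to the job. Leave any purple look-alike of the part that bears stub_mid alone. What is shaped like the part that bears tongs_grip but orange is not meant.

How it is judged:
By the outcome, as a careful person would: the job done as asked, in the order asked, and still so for the second after the job is handed in, with the robot touching nothing.
It also fails if it takes over 61 s, if anything falls off the work surface, if the arm or the gripper's body presses on something with over 40 N, if the wrist force passes 120 N, or if a joint passes its speed limit or range.

## Robot

A 6-joint arm with a two-finger parallel gripper is mounted at the origin on the work surface. World frame = base frame: x ahead of the robot, y to its left, z up, the work surface at z = 0. Lengths are in m, angles in rad, forces in N, time in s.
With the tool pointing down it reaches from about 0.3 to 0.75 m from the base axis. Payload 8.5 kg.
Tool frame: the origin (TCP) lies at the very end of the fingers, on their centre line; the grasp point (between the pads) lies 19 mm behind it; z points along the fingers, x is the direction in which the jaws open and shut, and the axes are right-handed (so a half turn about z gives the same grasp; the last joint's range is limited). The gripper opens to 85 mm and grips with 20 to 120 N. Pads are 22 mm wide; open, the fingers measure 114 mm over their backs; the gripper's body (76 mm by 85 mm) begins 54 mm behind the grasp point. The pads swing forward as they close: fully open they stand 13 mm farther back than shut.
Start: joints at [1.041, 0.381, 1.297, -0, 1.464, -0.215], TCP at [0.17, 0.523, 0.231] pointing down, gripper open.
Joint ranges: [-3.11, 3.11], [-0.89, 2.33], [0.22, 2.48], [-1.42, 4.56], [0.17, 2.85], [-2.88, 2.88]. Speed limits (rad/s): [2.39, 2.39, 3.14, 3.14, 3.14, 3.14].

## Interface

Orientations are given as a rotation vector (axis times angle).
In Python, from cell import manip gives the robot as it stands.
- The arm moves only by the tool apply_moves, never from a script. Its argument "rows" is a list of rows, each a list of 4 numbers: the shift along the tool's x, y, z in cm, then the turn about the tool's z in rad. A call has 1 to 10 rows; each row is the pose to reach, as a shift and turn from the pose measured when the call began, along the tool's axes at that moment; what a row does not reach only later rows make up. A row lasts 1/10 s, in which the tool goes at most 50 mm and 8.59 degrees, less where a joint would pass 70% of its speed; a pose out of reach is approached as far as the arm can. A call with a gripper value outside its range is refused whole. "jaw" is the opening, from -1 (shut) to 1 (fully open), so that 0 is half open, set as the call begins (left out, the last holds). The fingers move at their own pace and stop on an object; "grip_force" is the grip in N (left out, the last holds). Time passes only in rows, so rows that repeat a pose let the fingers close. It gives the time, the measured TCP pose, the force and the opening at its end, in the units of the state.
- manip.state(): the state, without advancing time (a new reading comes with each control period).
- manip.snapshot(name): name is "scene" or "top"; returns the picture (420x560x3 uint8, red, green, blue); there is no depth.
- manip.camera_model(name): a dict with "K" (3x3 intrinsics, pixels), "cam_to_world" (4x4, takes a point from camera to world coordinates). Camera axes: x right, y down, z forward; pixel columns grow to the right and rows downward; lengths in m; the calibration is good to about 2 mm. A picture is of the moment at which its call begins. camera_model takes no time and is no camera call.
- manip.job_done(): hands the job in, once; it reports no verdict.
The state is a dict: "t": time; "joint_pos": joint angles; "qd": joint speeds; "joint_torque": joint torques, N m; "eef_pos": TCP position; "ee_rot": TCP orientation; "wrist_force": force on the tool from outside, world axes, zero at the start; "moment": the same for the moment, N m; "width": finger opening in m.
Only numpy, scipy, OpenCV 4.12 (cv2) and the standard library are available. Lean on these libraries where they do the work, as an engineer would, in place of code of your own. Each camera call takes 0.05 s, during which the arm holds its last target.

## Working session

There is one attempt and no reset: what is moved stays moved. The work goes in short steps, Python scripts to look and compute and a tool call to move; the robot and the scene stay as the last step left them, time stands still between calls to the robot, and variables do not carry over. Pictures are saved under pics/ and viewed, and the job is handed in when it is done.

Besides the shell and the picture viewer there is one more tool, called in YAML: its name, and indented under it one key for each argument. apply_moves: Moves the arm, as the interface text tells. Its arguments: {"type":"object","properties":{"rows":{"type":"array","items":{"type":"array","items":{"type":"number"}}},"jaw":{"type":"number"},"grip_force":{"type":"number"}},"required":["rows"]}

```bash
ls; mkdir -p pics; python3 - <<'E'
from cell import manip
import cv2
for n in("scene","top"):
    im=manip.snapshot(n); cv2.imwrite(f"pics/{n}0.png",im[:,:,::-1])
    c=manip.camera_model(n); print(n,c["K"],c["cam_to_world"])
print(manip.state())
E
```

```text
pics
scene [[394.80579125   0.         276.16879592]
 [  0.         394.80579125 216.12754329]
 [  0.           0.           1.        ]] [[-0.37086082  0.58703244 -0.71962155  1.09121842]
 [ 0.92854897  0.22095961 -0.29828453  0.21273879]
 [-0.0160954  -0.77882589 -0.62703363  0.53276314]
 [ 0.          0.          0.          1.        ]]
top [[392.52065059   0.         282.89283432]
 [  0.         392.52065059 209.05181603]
 [  0.           0.           1.        ]] [[-0.00527271 -0.98436317  0.17607198  0.46068798]
 [-0.99930489 -0.00131122 -0.0372561   0.00553536]
 [ 0.0369044  -0.17614603 -0.98367202  0.81060216]
 [ 0.          0.          0.          1.        ]]
{'t': 0.1, 'joint_pos': array([ 1.04069873e+00,  3.81145431e-01,  1.29814357e+00,  2.74458571e-05,
        1.46358992e+00, -2.15269794e-01]), 'qd': array([-0.00017715, -0.00228349, -0.00438983, -0.00027914,  0.00024796,
       -0.00067956]), 'joint_torque': array([ 5.41272660e-03, -4.49214184e+01, -2.31660175e+01, -3.68427004e-05,
        3.64701889e-03,  2.00114238e-05]), 'eef_pos': array([0.17015978, 0.52275418, 0.23077845]), 'ee_rot': array([ 2.54182398e+00,  1.84543964e+00, -1.86771692e-03]), 'wrist_force': array([ 0.05576071, -0.78245069,  0.74392991]), 'moment': array([-0.00192279, -0.05479116, -0.00055677]), 'width': 0.08563644898733885}
```

View pics/scene0.png

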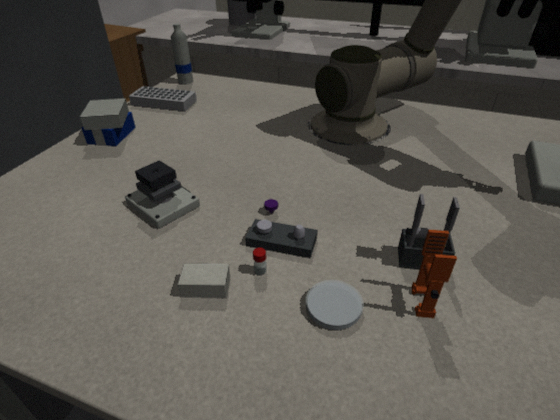

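View pics/top0.png

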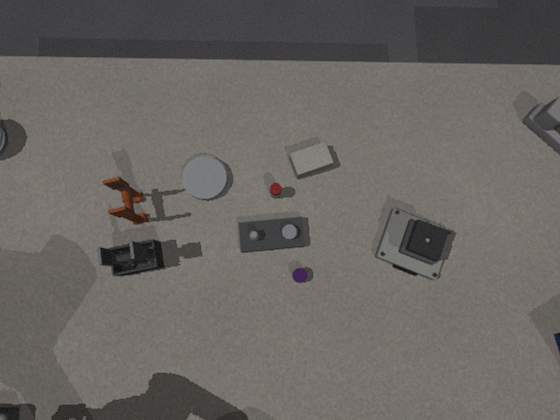

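```bash
cat > h.py <<'E'
import numpy as np,cv2
from cell import manip
def cam(n):
    c=manip.camera_model(n); return np.array(c["K"]),np.array(c["cam_to_world"])
def ray(n,u,v):
    K,T=cam(n); d=T[:3,:3]@np.linalg.solve(K,[u,v,1.]); return T[:3,3],d/np.linalg.norm(d)
def onz(n,u,v,z):
    o,d=ray(n,u,v); return o+d*(z-o[2])/d[2]
def two(p,q):  # p top, q scene
    o1,d1=ray("top",*p);o2,d2=ray("scene",*q)
    A=np.c_[d1,-d2];s=np.linalg.lstsq(A,o2-o1,rcond=None)[0]
    a=o1+s[0]*d1;b=o2+s[1]*d2
    return (a+b)/2,np.linalg.norm(a-b)
def proj(n,X):
    K,T=cam(n); p=T[:3,:3].T@(np.asarray(X)-T[:3,3]); p=K@p; return p[:2]/p[2]
def crop(im,x0,y0,x1,y1,f,name,g=1.0):
    c=im[y0:y1,x0:x1,::-1]
    c=np.clip(255*(c/255.)**g,0,255).astype(np.uint8)
    c=cv2.resize(c,None,fx=f,fy=f,interpolation=cv2.INTER_CUBIC)
    for x in range((x0+9)//10*10,x1,10):
        cv2.line(c,((x-x0)*f,0),((x-x0)*f,6),(0,255,255),1)
        if x%20==0: cv2.putText(c,str(x),((x-x0)*f,16),0,.4,(0,255,255),1)
    for y in range((y0+9)//10*10,y1,10):
        cv2.line(c,(0,(y-y0)*f),(6,(y-y0)*f),(0,255,255),1)
        if y%20==0: cv2.putText(c,str(y),(8,(y-y0)*f+4),0,.4,(0,255,255),1)
    cv2.imwrite("pics/"+name,c)
E
python3 - <<'E'
from h import *
s=cv2.imread("pics/scene0.png")[:,:,::-1];t=cv2.imread("pics/top0.png")[:,:,::-1]
crop(t,90,165,190,285,5,"a_t.png",.5)
crop(s,380,180,480,325,4,"a_s.png",.5)
crop(t,225,200,325,290,6,"b_t.png",.5)
crop(s,230,190,330,270,6,"b_s.png",.5)
crop(t,365,195,465,290,6,"c_t.png",.5)
crop(s,115,150,215,230,6,"c_s.png",.5)
E
```

```text
(no output)
```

View pics/a_t.png

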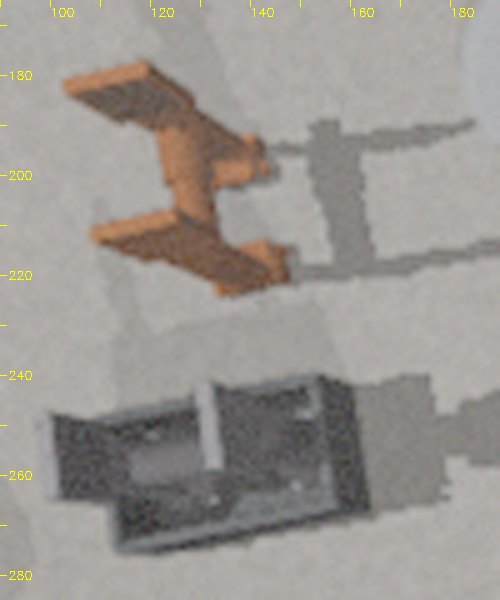

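View pics/a_s.png

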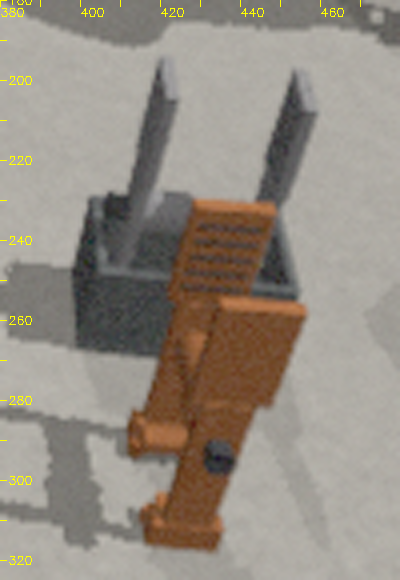

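View pics/b_t.png

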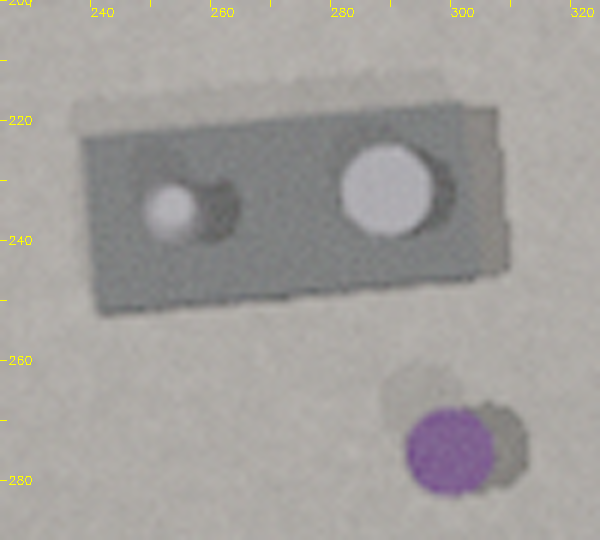

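View pics/b_s.png

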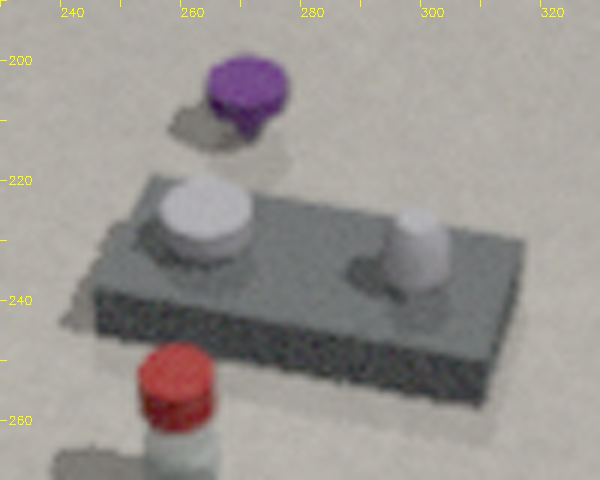

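View pics/c_t.png

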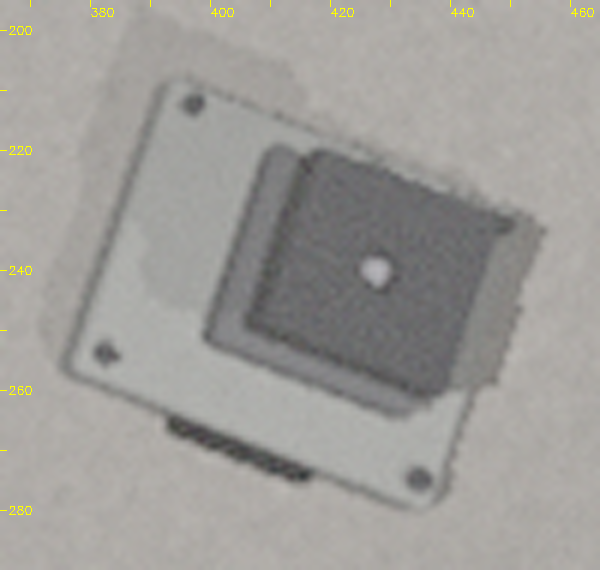

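View pics/c_s.png

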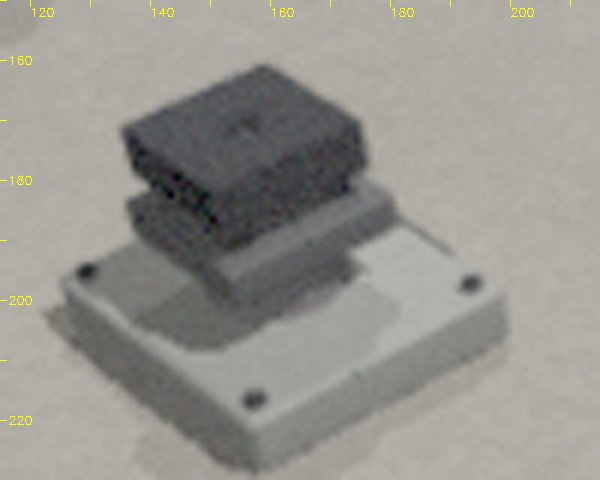

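```bash
python3 - <<'E'
from h import *
s=cv2.imread("pics/scene0.png");t=cv2.imread("pics/top0.png")
def mc(im,x0,y0,x1,y1,thr):
    g=cv2.cvtColor(im,cv2.COLOR_BGR2GRAY)[y0:y1,x0:x1]
    n,l,st,c=cv2.connectedComponentsWithStats((g>thr).astype(np.uint8))
    return [(c[i]+[x0,y0],st[i][2:]) for i in range(1,n) if st[i][4]>4]
g=cv2.cvtColor(t,cv2.COLOR_BGR2GRAY)
print(g[226:240:3,276:304]); print(g[236:245,422:433])
print("stub",mc(t,275,220,302,245,105)); print("mount",mc(t,244,222,265,245,105)); print("plg",mc(t,420,233,435,247,90))
print("plates",mc(t,92,238,136,270,88))
g=cv2.cvtColor(s,cv2.COLOR_BGR2GRAY); print(g[217:237:2,253:275])
print("stub s",mc(s,250,215,275,236,120))
print(g[170-4:176,148:163])
print("seat corners")
for p,q in [((417,220),(173.7,171)),((450,232),(152,183)),((437,261),(135.3,171.3)),((406.5,249),(157.5,160.7)),((427.3,240),(154.5,171))]:
    print(two(p,q))
print("plates top corners")
for p,q in [((97.5,248),(455.5,207.5)),((101,265.5),(449.5,198)),((129.5,242),(421,203.5)),((132.5,259),(416,195))]: print(two(p,q))
E
```

```text
[[ 71  61  64  60  61  59  58  67  92 114 116 123 117 120 115 120 121 112
   84  47  37  49  57  61  66  64  65  70]
 [ 65  63  65  66  55  61  95 114 119 116 118 121 119 117 115 116 119 118
  116 123  88  46  44  44  54  63  66  64]
 [ 64  63  64  63  65  64 108 119 120 117 117 117 120 116 118 116 117 117
  119 118  94  53  45  47  45  59  59  70]
 [ 66  65  66  64  61  60  82 107 123 116 115 117 120 117 120 117 117 118
  120  99  60  39  40  45  57  66  62  64]
 [ 63  65  66  67  68  64  66  63  61  73  94 102 103 107 109 102  85  62
   36  51  52  56  59  65  66  61  67  66]]
[[ 43  45  45  46  39  44  35  45  48  42  46]
 [ 46  42  44  38  47  40  36  32  41  44  45]
 [ 49  46  48  57  83  91  86  57  36  42  50]
 [ 43  45  40  76 108 121 118  92  43  37  43]
 [ 47  46  39  76 108 119 120  85  48  41  46]
 [ 45  49  46  51  81 109 107  68  32  33  51]
 [ 44  43  49  44  36  76  71  36  40  44  46]
 [ 46  53  47  46  44  40  33  29  43  42  45]
 [ 49  47  45  47  45  47  45  41  46  49  44]]
stub [(array([288.85526316, 231.30263158]), array([ 14,  14, 152], dtype=int32))]
mount [(
[... 1847 characters left out ...]
.float64(0.035212319299123745))
(array([ 0.54015502, -0.32621537,  0.06451429]), np.float64(0.041661043501267696))
(array([ 0.50587221, -0.34313014,  0.05671791]), np.float64(0.046925228946822196))
(array([ 0.52338417, -0.26217076,  0.11163336]), np.float64(0.0410313866700521))
(array([ 0.53207094, -0.29259455,  0.08947325]), np.float64(0.0027158745096154437))
plates top corners
(array([0.51427908, 0.29038886, 0.13830783]), np.float64(0.00370652628136688))
(array([0.48543846, 0.28186075, 0.13576877]), np.float64(0.006716947703007657))
(array([0.52427119, 0.23746735, 0.13941251]), np.float64(0.004002391871633619))
(array([0.4963482 , 0.22941361, 0.1361617 ]), np.float64(0.008661623272268573))
```

```bash
python3 - <<'E'
from h import *
h=.5
P=[]
for p,q in [((417,220),(152,183)),((450.5,232.5),(135.3,171.3)),((437,261.5),(157.5,160.7)),((405.5,249),(173.7,171))]:
    X,e=two(np.array(p)-h,np.array(q)-h);P.append(X);print(X,e)
print("seat mean",np.mean(P,0))
P=[]
for p,q in [((97.5,248),(455.5,207.5)),((101,265.5),(449.5,198)),((129.5,242),(421,203.5)),((132.5,259),(416,195))]: 
    X,e=two(np.array(p)-h,np.array(q)-h);P.append(X);print(X,e)
print("hole top ray at z", [ (z,onz("top",427.3,239.6,z)[:2]) for z in (.08,.09,.1)])
print("stub",two((288.75,231.4),(263.6,224.6)), onz("top",288.75,231.4,.038),onz("scene",263.6,224.6,.038))
# disc extents
s=cv2.imread("pics/scene0.png");t=cv2.imread("pics/top0.png")
for im,a,thr in ((t,(276,220,300,245),92),(s,(255,217,273,231),95)):
    g=cv2.cvtColor(im,cv2.COLOR_BGR2GRAY);m=np.zeros_like(g);x0,y0,x1,y1=a
    m[y0:y1,x0:x1]=g[y0:y1,x0:x1]>thr
    c=max(cv2.findContours(m,0,1)[0],key=cv2.contourArea);print(cv2.fitEllipse(c),cv2.minAreaRect(c))
# caddy rim top corners guess & block corners, top view
for u,v in [(111,248),(155,240),(163,268),(113,275)]: print("caddy",onz("top",u-h,v-h,.05))
for u,v in [(238.5,223),(303,217),(305,246),(240.5,253)]: print("block",onz("top",u-h,v-h,.022))
E
```

```text
[ 0.57036579 -0.27389812  0.08925413] 0.000868287957698139
[ 0.54605146 -0.33485973  0.0896113 ] 0.0013530750192392673
[ 0.49428315 -0.30935504  0.09031816] 0.008066679850195898
[ 0.51763345 -0.25203471  0.09033744] 0.008744073334362314
seat mean [ 0.53208346 -0.2925369   0.08988026]
[0.51506322 0.28990336 0.13991597] 0.004984540718966828
[0.48630013 0.28135934 0.13743611] 0.008011926314465553
[0.52506435 0.23709818 0.14102877] 0.005324631588686128
[0.49721809 0.22903146 0.13784094] 0.009998379897062353
hole top ray at z [(0.08, array([ 0.53311181, -0.29522936])), (0.09, array([ 0.53212052, -0.29111269])), (0.1, array([ 0.53112923, -0.28699602]))]
stub (array([ 0.55447168, -0.03589553,  0.03632348]), np.float64(0.0014972375934010872)) [ 0.55399964 -0.03510554  0.038     ] [ 0.55647118 -0.0357859   0.038     ]
((288.8200378417969, 231.29798889160156), (13.64921760559082, 14.043397903442383), 36.386871337890625) ((289.0000305175781, 231.50001525878906), (13.435027122497559, 13.435027122497559), 45.0)
((263.9750671386719, 221.927978515625), (12.363914489746094, 17.52963638305664), 92.35408020019531) ((263.5, 222.5), (11.0, 17.0), 90.0)
caddy [0.52198232 0.30577619 0.05      ]
caddy [0.53712345 0.22368746 0.05      ]
caddy [0.48386076 0.20592508 0.05      ]
caddy [0.47120562 0.29846587 0.05      ]
block [0.57410711 0.06662085 0.022     ]
block [ 0.58646624 -0.06426438  0.022     ]
block [ 0.52736141 -0.0674673   0.022     ]
block [0.51368581 0.06175066 0.022     ]
```

```bash
python3 - <<'E'
from h import *
s=cv2.imread("pics/scene0.png")[:,:,::-1];t=cv2.imread("pics/top0.png")[:,:,::-1]
crop(t,92,235,172,280,10,"d_t.png",.5)
for z,pts in [(.14,[(97.5,248),(101,265.5),(129.5,242),(132.5,259)])]:
    W=[onz("top",u-.5,v-.5,z) for u,v in pts];print(np.round(W,4))
E
```

```text
[[0.5148 0.2926 0.14  ]
 [0.4857 0.2846 0.14  ]
 [0.5248 0.2402 0.14  ]
 [0.4962 0.2335 0.14  ]]
```

View pics/d_t.png

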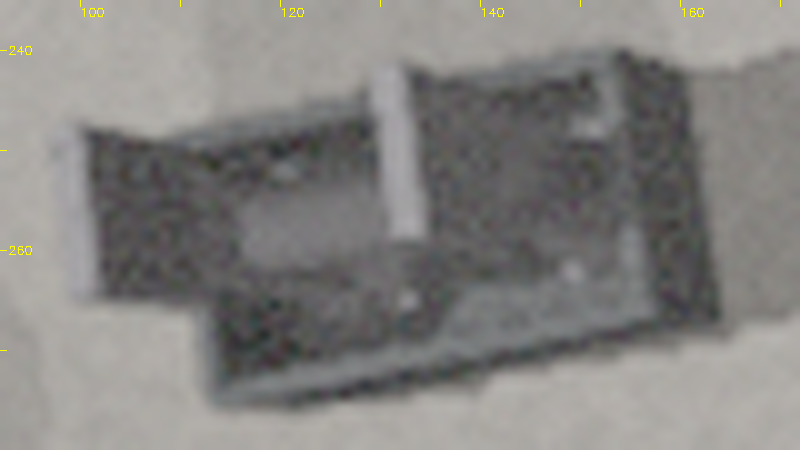

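```bash
python3 - <<'E'
from h import *
W=[onz("top",u-.5,v-.5,.14) for u,v in [(98.8,248),(100.3,265),(130.3,242),(132.4,259)]];W=np.array(W)
print(np.round(W,4)); c=W.mean(0); print(c)
dy=(W[0]+W[1]-W[2]-W[3])/2; dx=(W[0]-W[1]+W[2]-W[3])/2
print(np.linalg.norm(dy),np.degrees(np.arctan2(-dy[0],dy[1])),np.linalg.norm(dx),np.degrees(np.arctan2(dx[1],dx[0])))
from scipy.spatial.transform import Rotation as R
M=R.from_rotvec(manip.state()["ee_rot"]).as_matrix();print(M)
E
```

```text
[[0.5148 0.2904 0.14  ]
 [0.4865 0.2858 0.14  ]
 [0.5248 0.2389 0.14  ]
 [0.4963 0.2336 0.14  ]]
[0.50557178 0.26218749 0.14      ]
0.05275529399062906 10.782686691794705 0.02882123628919076 9.854566794755318
[[ 3.09655134e-01  9.50848697e-01 -6.73902564e-04]
 [ 9.50848113e-01 -3.09655720e-01 -1.09593972e-03]
 [-1.25075064e-03 -3.01415620e-04 -9.99999172e-01]]
```

```bash
cat >> h.py <<'E'
from scipy.spatial.transform import Rotation as R
def go(x,y,z,yawdeg=None):
    s=manip.state();M=R.from_rotvec(s["ee_rot"]).as_matrix()
    d=M.T@(np.array([x,y,z])-s["eef_pos"])*100
    yaw=np.degrees(np.arctan2(M[1,0],M[0,0]));t=0
    if yawdeg is not None: t=-((yawdeg-yaw+90)%180-90)
    print("shift cm",np.round(d,2),"turn",round(np.radians(t),3),"| yaw",round(yaw,2),"tilt",np.round(M[:2,2],4),"pos",np.round(s["eef_pos"],4),"F",np.round(s["wrist_force"],2),"M",np.round(s["moment"],3),"w",round(s["width"],4),"t",s["t"])
E
python3 -c "
from h import *
go(.5057,.261,.22,100.6)"
```

```text
shift cm [-14.5   40.01   1.08] turn -0.5 | yaw 71.96 tilt [-0.0007 -0.0011] pos [0.1702 0.5228 0.2308] F [ 0.06 -0.78  0.74] M [-0.002 -0.055 -0.001] w 0.0856 t 0.1
```

apply_moves:
  rows:
    - [-1.0,3.0,0,-0.03]
    - [-2.5,7.0,0,-0.09]
    - [-4.2,11.5,0.2,-0.15]
    - [-5.8,16,0.4,-0.21]
    - [-7.5,20.5,0.6,-0.27]
    - [-9.1,25,0.8,-0.33]
    - [-10.8,29.5,1.0,-0.39]
    - [-12.4,34,1.1,-0.44]
    - [-13.8,38,1.1,-0.48]
    - [-14.5,40,1.1,-0.5]
  jaw: 1

```text
t: 1.1
eef_pos: [0.5079, 0.2585, 0.2191]
ee_rot: [2.008, 2.416, -0.003]
wrist_force: [0.2, 0.3, 0.2]
width: 0.0854
```

apply_moves:
  rows:
    - [0,0,0,0]
    - [0,0,0,0]

```text
t: 1.3
eef_pos: [0.5076, 0.2584, 0.2186]
ee_rot: [-2.009, -2.414, 0.005]
wrist_force: [-1.0, -0.2, 0.1]
width: 0.0857
```

```bash
python3 - <<'E'
from h import *
t=manip.snapshot("top");s=manip.snapshot("scene")
crop(s,360,100,500,290,4,"e_s.png",.5);crop(t,70,180,190,290,5,"e_t.png",.5)
go(.5057,.261,.105,100.6)
E
```

```text
shift cm [ 0.2  -0.06 11.41] turn -0.0 | yaw 100.57 tilt [-0.0019 -0.0016] pos [0.5069 0.2593 0.2191] F [-0.5  -0.14 -0.62] M [-0.014  0.027 -0.006] w 0.0854 t 1.4
```

View pics/e_s.png

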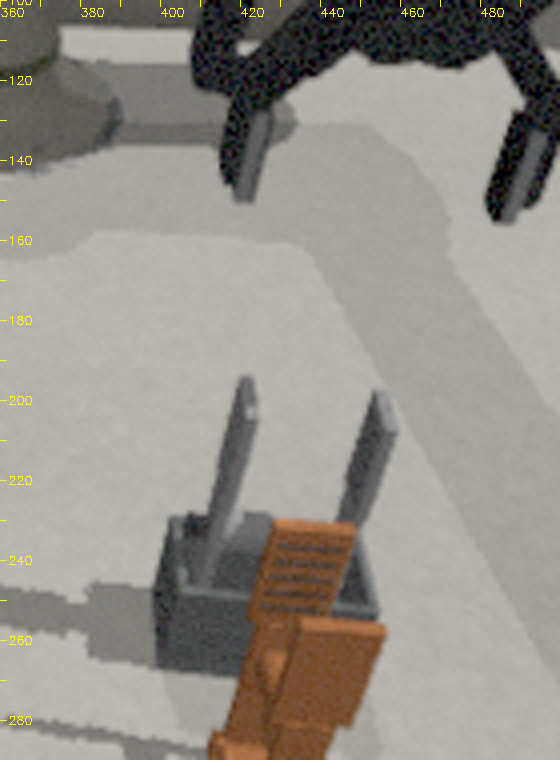

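View pics/e_t.png

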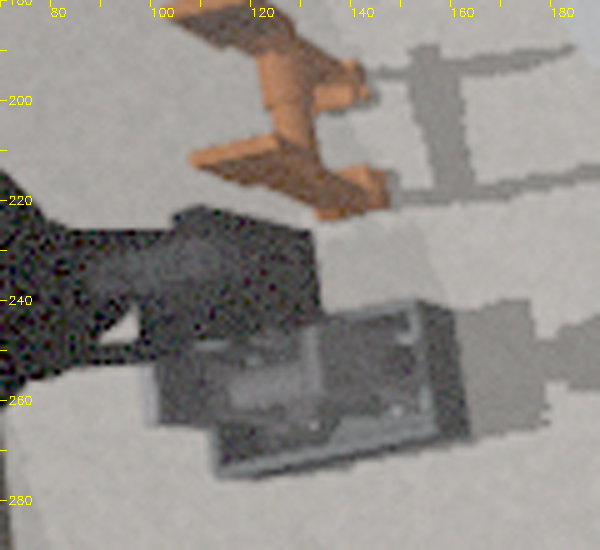

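apply_moves:
  rows:
    - [0.1,0,2,0]
    - [0.2,0,5,0]
    - [0.2,-0.05,8,0]
    - [0.2,-0.05,10,0]
    - [0.2,-0.05,11.5,0]
    - [0.2,-0.05,12.5,0]
    - [0.2,-0.05,12.7,0]
    - [0.2,-0.05,12.7,0]

```text
t: 2.2
eef_pos: [0.5056, 0.2614, 0.0925]
ee_rot: [-2.007, -2.417, 0.003]
wrist_force: [0.2, 0.2, -0.4]
width: 0.0853
```

```bash
python3 - <<'E'
from h import *
t=manip.snapshot("top");s=manip.snapshot("scene")
crop(s,360,100,500,290,4,"f_s.png",.5)
go(.5057,.261,.092,100.6)
E
```

```text
shift cm [-0.02 -0.04  0.1 ] turn -0.0 | yaw 100.59 tilt [-0.0004 -0.0012] pos [0.5061 0.2613 0.093 ] F [-0.41  0.69 -0.94] M [-0.009  0.004  0.002] w 0.0856 t 2.3
```

View pics/f_s.png

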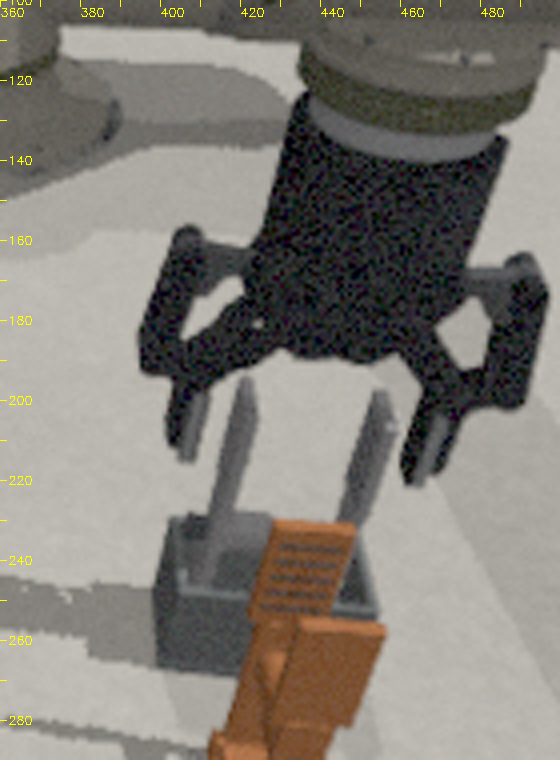

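apply_moves:
  rows:
    - [0,0,0,0]
    - [0,0,0,0]
    - [0,0,0,0]
    - [0,0,0,0]
    - [0,0,0,0]
    - [0,0,0,0]
  jaw: 0.33
  grip_force: 25

```text
t: 2.9
eef_pos: [0.5065, 0.2615, 0.0939]
ee_rot: [2.006, 2.416, 0.001]
wrist_force: [-0.2, -0.2, 6.3]
width: 0.0566
```

```bash
python3 - <<'E'
from h import *
t=manip.snapshot("top");s=manip.snapshot("scene")
crop(s,360,100,500,290,4,"g_s.png",.5)
go(.5057,.261,.092,100.6)
E
```

```text
shift cm [-0.04 -0.09  0.19] turn -0.0 | yaw 100.59 tilt [ 0.0013 -0.0005] pos [0.5065 0.2615 0.0939] F [-0.6   0.66  6.08] M [0.158 0.171 0.068] w 0.057 t 3.0
```

View pics/g_s.png

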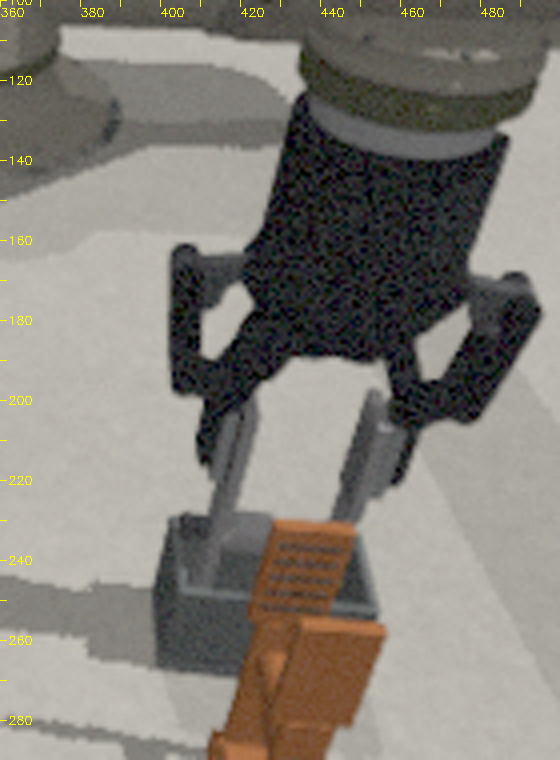

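apply_moves:
  rows:
    - [0,0,-0.5,0]
    - [0,0,-1.5,0]
    - [0,0,-3,0]
    - [0,0,-5,0]
    - [0,0,-7,0]
    - [0,0,-9,0]
    - [0,0,-10.5,0]
    - [0,0,-11,0]
    - [0,0,-11,0]
    - [0,0,-11,0]

```text
t: 4.0
eef_pos: [0.506, 0.2614, 0.2032]
ee_rot: [2.007, 2.416, -0.001]
wrist_force: [-0.1, 0.3, -0.6]
width: 0.0568
```

```bash
python3 - <<'E'
from h import *
t=manip.snapshot("top");s=manip.snapshot("scene")
crop(s,360,20,500,210,4,"i_s.png",.5)
crop(t,0,160,200,280,4,"i_t.png",.5)
go(.5546,-.0352,.205,100.6)
E
```

```text
shift cm [-30.05  -0.67  -0.18] turn -0.0 | yaw 100.58 tilt [-0.0004 -0.001 ] pos [0.506  0.2614 0.203 ] F [ 0.22  0.06 -1.12] M [ 0.007  0.026 -0.007] w 0.0567 t 4.1
```

View pics/i_s.png

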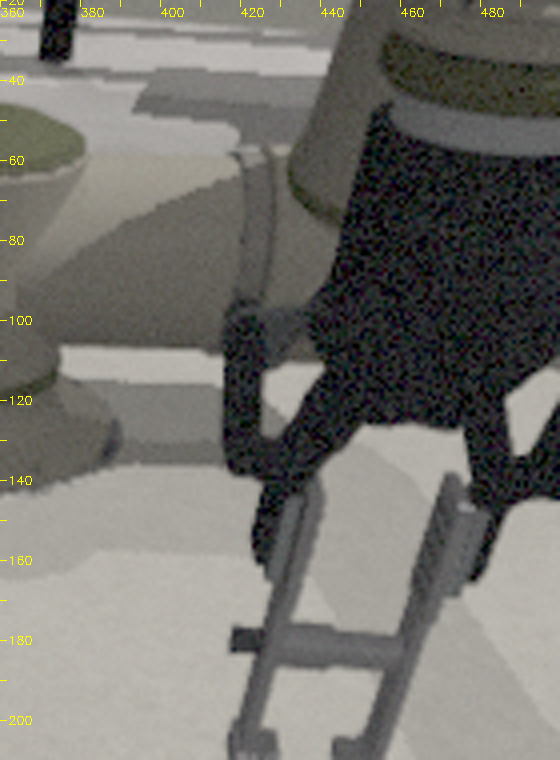

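View pics/i_t.png

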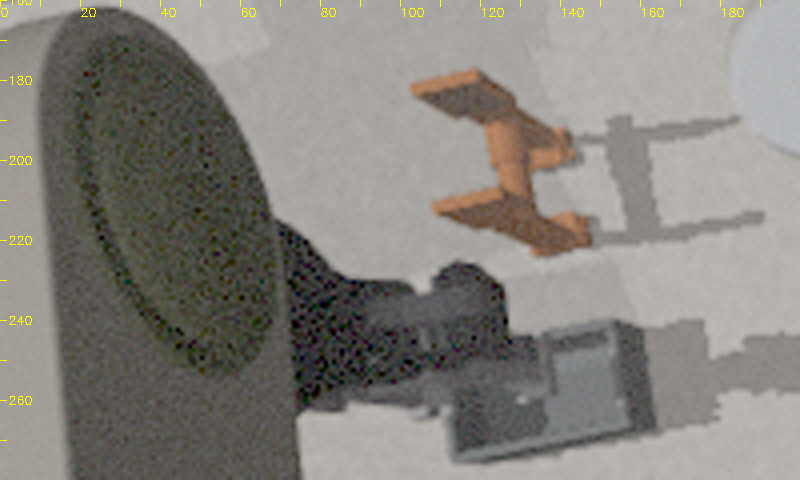

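apply_moves:
  rows:
    - [-2,0,0,0]
    - [-5,-0.1,0,0]
    - [-9,-0.2,0,0]
    - [-13,-0.3,0,0]
    - [-17,-0.4,0,0]
    - [-21,-0.5,0,0]
    - [-25,-0.6,1,0]
    - [-28,-0.7,2,0]
    - [-29.5,-0.7,3.0,0]
    - [-30,-0.7,3.5,0]

```text
t: 5.1
eef_pos: [0.5539, -0.0358, 0.1668]
ee_rot: [-2.008, -2.414, 0.003]
wrist_force: [0.1, 0.3, -1.8]
width: 0.0566
```

apply_moves:
  rows:
    - [0,0,0,0]
    - [0,0,0,0]
    - [0,0,0,0]

```text
t: 5.4
eef_pos: [0.554, -0.0347, 0.1672]
ee_rot: [-2.007, -2.416, 0.002]
wrist_force: [-0.5, 1.0, -1.7]
width: 0.057
```

```bash
python3 - <<'E'
from h import *
t=manip.snapshot("top");s=manip.snapshot("scene")
crop(s,220,110,340,260,5,"j_s.png",.5)
crop(t,200,180,320,290,6,"j_t.png",.5)
go(.5546,-.0352,.155,100.6)
print(two((288.8,231.3),(263.85,222.3)),onz("top",288.8,231.3,.038),onz("scene",263.85,222.3,.038))
E
```

```text
shift cm [-0.04  0.05  1.22] turn -0.001 | yaw 100.55 tilt [-0.0017 -0.0004] pos [ 0.554  -0.0349  0.1672] F [ 0.42 -0.46 -1.52] M [ 0.011 -0.024 -0.022] w 0.057 t 5.5
(array([ 0.55394112, -0.0355519 ,  0.04187216]), np.float64(0.0011726604266707112)) [ 0.55419887 -0.03520634  0.038     ] [ 0.54985002 -0.03808903  0.038     ]
```

View pics/j_s.png

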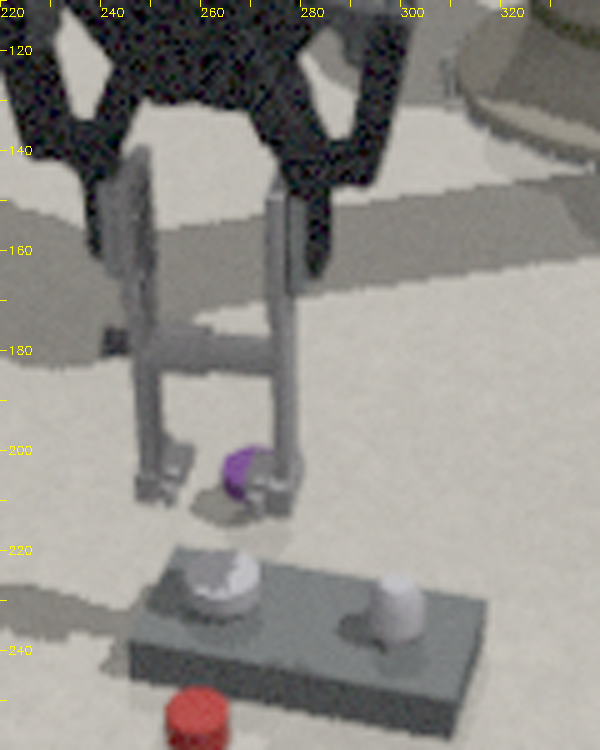

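View pics/j_t.png

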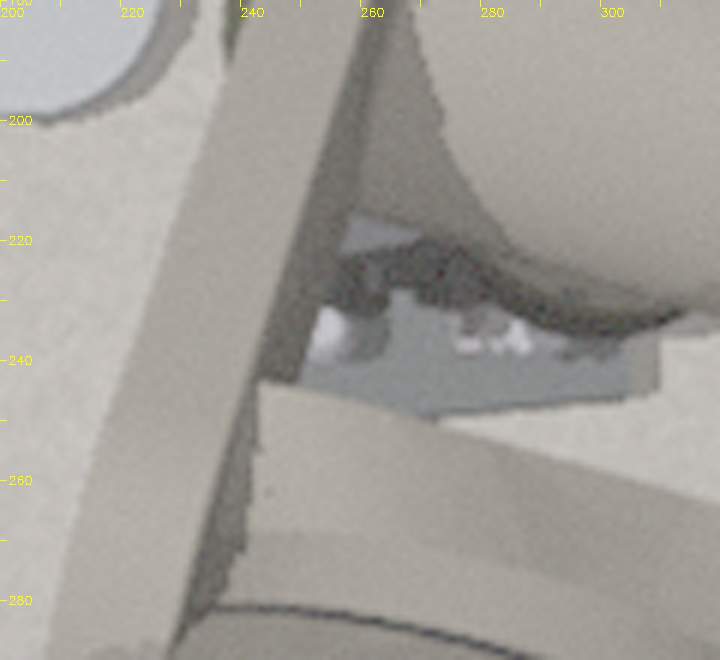

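```bash
python3 - <<'E'
from h import *
P=np.array([.554,-.0349,.1672]);a=np.radians(10.58)
ex=np.array([np.cos(a),np.sin(a),0]);ey=np.array([-np.sin(a),np.cos(a),0]);ez=np.array([0,0,1])
for nm,x,y,z in [("L outer front",14,-28.5,-89),("L inner front",14,-18.5,-89),("R outer front",14,28.5,-89),("R inner front",14,18.5,-89),("L back outer",-14,-28.5,-89),("Rtop outer front",15,28.5,46),("Ltop inner front",15,-24.5,46),("Rback outer",-14,28.5,-89)]:
    q=P+(x*ex+y*ey+z*ez)/1000; print(nm,np.round(proj("scene",q)+.5,1))
X=np.array([.5542,-.0352,.038])
for p in range(0,360,45): print(np.round(proj("scene",X+.015*np.array([np.cos(np.radians(p)),np.sin(np.radians(p)),0]))+.5,1),end=" ")
E
python3 - <<'E'
import sys; sys.path.insert(0,'.')
from h import *
s=manip.snapshot("scene")
crop(s,235,185,295,240,12,"k_s.png",.5)
E
```

```text
L outer front [247.8 211. ]
L inner front [253.  211.6]
R outer front [277.7 214.3]
R inner front [272.4 213.7]
L back outer [251.4 202.2]
Rtop outer front [276.3 150. ]
Ltop inner front [244.9 147.4]
Rback outer [280.5 205.3]
[261.8 229.2] [267.7 229. ] [271.9 226.2] [271.9 222.4] [267.8 219.9] [262. 220.] [257.8 222.7] [257.7 226.5]
```

View pics/k_s.png

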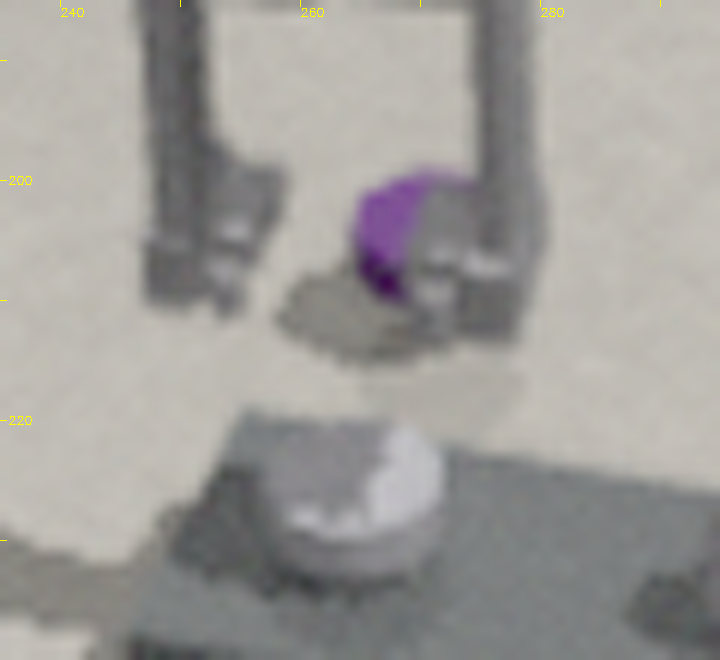

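apply_moves:
  rows:
    - [0,0.05,1,0]
    - [0,0.05,2,0]
    - [0,0.05,3,0]
    - [0,0.05,3.7,0]
    - [0,0.05,4.0,0]
    - [0,0.05,4.2,0]
    - [0,0.05,4.2,0]

```text
t: 6.25
eef_pos: [0.5545, -0.0351, 0.1251]
ee_rot: [-2.007, -2.415, 0.002]
wrist_force: [-0.6, 0.0, -0.9]
width: 0.057
```

```bash
python3 - <<'E'
from h import *
go(.5546,-.0352,.12,100.6)
s=manip.snapshot("scene")
crop(s,235,185,295,240,12,"l_s.png",.5)
E
```

```text
shift cm [-0.02  0.01  0.51] turn -0.001 | yaw 100.54 tilt [-0.0018 -0.0004] pos [ 0.5545 -0.0351  0.1251] F [-0.61  0.02 -0.95] M [0.024 0.01  0.03 ] w 0.057 t 6.25
```

View pics/l_s.png

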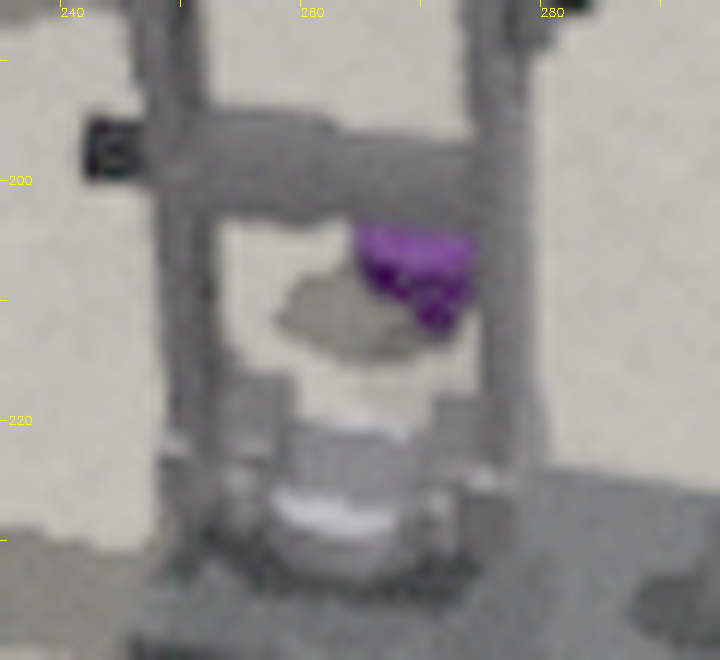

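apply_moves:
  rows:
    - [0,0,0.1,0]
    - [0,0,0.2,0]
    - [0,0,0.3,0]
    - [0,0,0.35,0]

```text
t: 6.7
eef_pos: [0.5545, -0.0351, 0.1218]
ee_rot: [-2.008, -2.415, 0.002]
wrist_force: [-0.0, -0.2, -1.5]
width: 0.0569
```

apply_moves:
  rows:
    - [0,0,0.1,0]
    - [0,0,0.1,0]

```text
t: 6.9
eef_pos: [0.5545, -0.0351, 0.1206]
ee_rot: [-2.007, -2.415, 0.002]
wrist_force: [0.0, -0.1, -1.7]
width: 0.0565
```

apply_moves:
  rows:
    - [0,0,0.1,0]
    - [0,0,0.1,0]

```text
t: 7.1
eef_pos: [0.5546, -0.0351, 0.1199]
ee_rot: [-2.008, -2.416, 0.002]
wrist_force: [-0.1, -0.4, 0.4]
width: 0.0569
```

apply_moves:
  rows:
    - [0,0,-0.1,0]
    - [0,0,-0.1,0]
    - [0,0,-0.1,0]
    - [0,0,-0.1,0]
    - [0,0,-0.1,0]
    - [0,0,-0.1,0]
  jaw: 0.0
  grip_force: 25

```text
t: 7.7
eef_pos: [0.5547, -0.0351, 0.1211]
ee_rot: [-2.008, -2.416, 0.001]
wrist_force: [-0.3, -0.0, 4.1]
width: 0.0487
```

```bash
python3 - <<'E'
from h import *
go(.5546,-.0352,.12,100.6)
s=manip.snapshot("scene")
crop(s,235,185,295,240,12,"m_s.png",.5)
E
```

```text
shift cm [-0.01 -0.01  0.11] turn -0.001 | yaw 100.54 tilt [-0.0007 -0.0006] pos [ 0.5547 -0.0351  0.1211] F [-0.33 -0.04  4.11] M [0.032 0.012 0.005] w 0.0487 t 7.7
```

View pics/m_s.png

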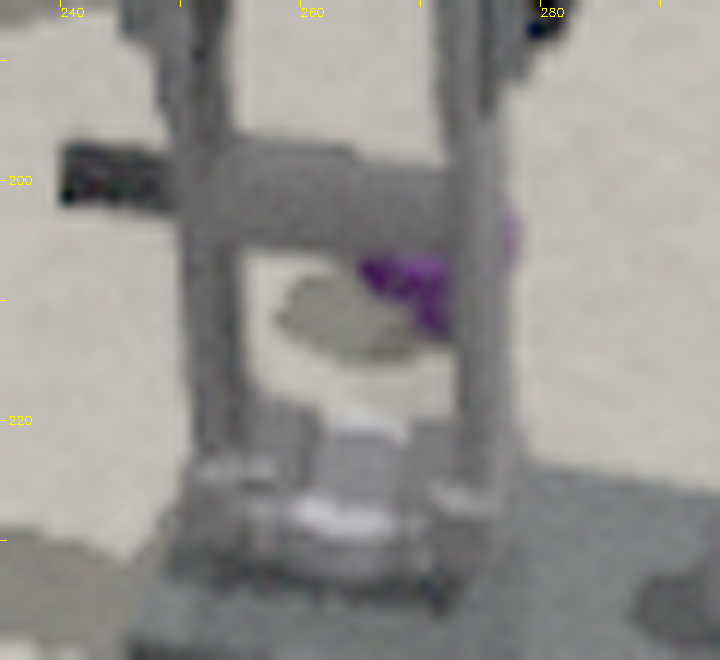

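apply_moves:
  rows:
    - [0,0,-0.3,0]
    - [0,0,-0.8,0]
    - [0,0,-1.5,0]
    - [0,0,-3,0]
    - [0,0,-5,0]
    - [0,0,-7,0]
    - [0,0,-8.5,0]
    - [0,0,-9.0,0]
    - [0,0,-9,0]

```text
t: 8.65
eef_pos: [0.5548, -0.035, 0.2115]
ee_rot: [2.008, 2.416, -0.001]
wrist_force: [0.1, 0.8, -1.4]
width: 0.0488
```

```bash
python3 - <<'E'
from h import *
go(.532,-.2915,.215,100.6)
s=manip.snapshot("scene")
crop(s,235,150,295,205,12,"n_s.png",.5)
crop(s,220,110,340,260,5,"n2_s.png",.5)
E
```

```text
shift cm [-24.8   -6.94  -0.32] turn -0.001 | yaw 100.54 tilt [ 0.0002 -0.0009] pos [ 0.5548 -0.035   0.2115] F [ 0.11  0.76 -1.37] M [-0.034  0.026 -0.044] w 0.0488 t 8.65
```

View pics/n_s.png

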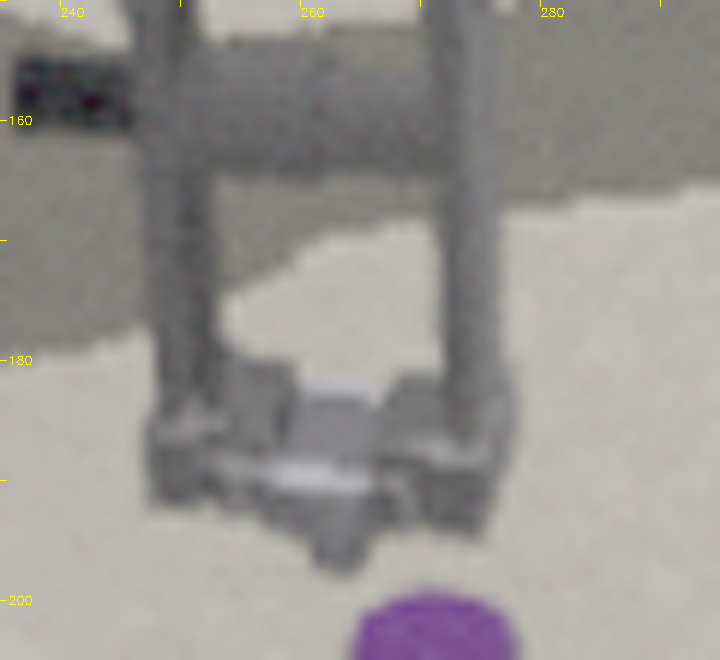

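View pics/n2_s.png

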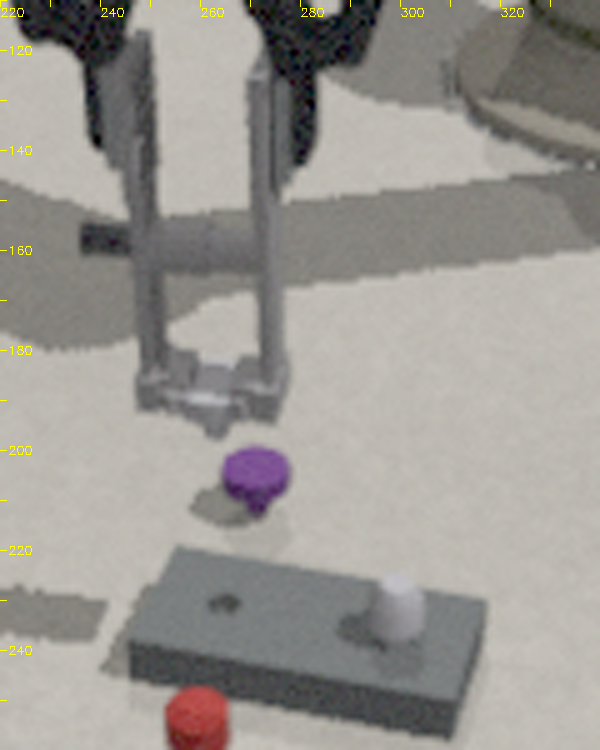

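```bash
python3 - <<'E'
from h import *
print(proj("scene",[.5548,-.035,.1044])+.5)
print("hole top at .084",onz("top",427.35,239.6,.084),"scene .09",onz("scene",155,170.5,.09),onz("scene",155,170.5,.0885))
go(.532,-.2925,.222,100.6)
E
```

```text
[263.55055525 197.10981303]
hole top at .084 [ 0.53271515 -0.29367814  0.084     ] scene .09 [ 0.53065963 -0.29386022  0.09      ] [ 0.52876056 -0.29557649  0.0885    ]
shift cm [-24.91  -6.93  -1.11] turn -0.001 | yaw 100.54 tilt [-0.0013 -0.0005] pos [ 0.5546 -0.035   0.2107] F [-0.51 -0.11 -1.47] M [ 0.022 -0.022  0.02 ] w 0.0488 t 8.7
```

apply_moves:
  rows:
    - [-1.5,-0.4,0,0]
    - [-4,-1.1,0,0]
    - [-7,-2,-0.3,0]
    - [-10.5,-2.9,-0.6,0]
    - [-14,-3.9,-1,0]
    - [-17.5,-4.9,-1,0]
    - [-20.5,-5.7,-1,0]
    - [-23,-6.4,-1,0]
    - [-24.5,-6.9,-1,0]
    - [-24.9,-7.0,-1,0]

```text
t: 9.7
eef_pos: [0.5306, -0.2942, 0.22]
ee_rot: [-2.009, -2.412, 0.002]
wrist_force: [0.7, -0.3, -1.8]
width: 0.0486
```

apply_moves:
  rows:
    - [0,0,0,0]
    - [0,0,0,0]

```text
t: 9.9
eef_pos: [0.5306, -0.2934, 0.2197]
ee_rot: [-2.008, -2.413, 0.002]
wrist_force: [0.2, 0.1, -1.8]
width: 0.0484
```

```bash
python3 - <<'E'
from h import *
go(.532,-.2925,.222,100.6)
s=manip.snapshot("scene");t=manip.snapshot("top")
cv2.imwrite("pics/o_raw.png",s[:,:,::-1])
crop(s,120,120,200,190,10,"o_s.png",.5)
crop(t,350,180,470,290,6,"o_t.png",.5)
E
```

```text
shift cm [ 0.06  0.15 -0.23] turn -0.002 | yaw 100.46 tilt [-0.003   0.0009] pos [ 0.5306 -0.2934  0.2197] F [ 0.21  0.08 -1.78] M [ 0.012 -0.026 -0.005] w 0.0484 t 9.9
```

View pics/o_s.png

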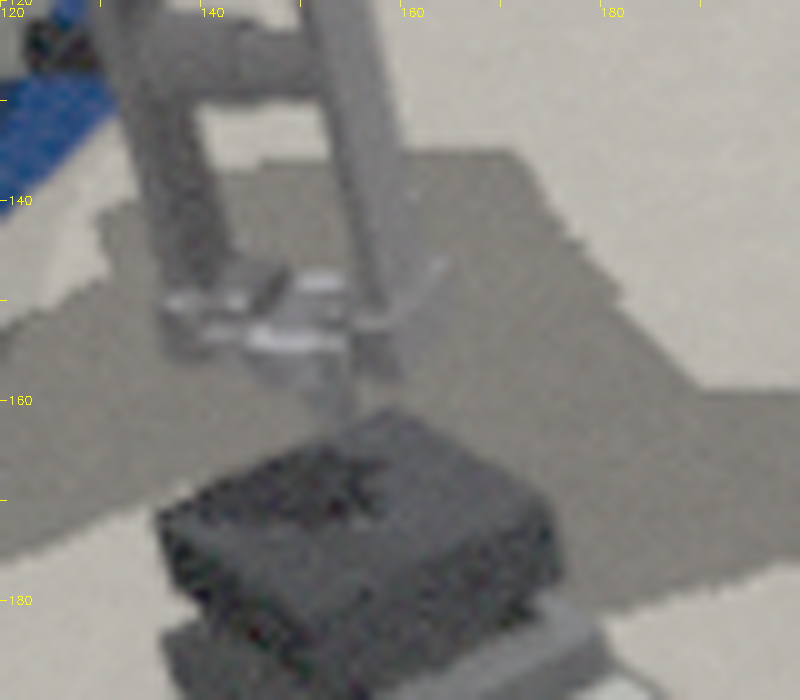

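View pics/o_t.png

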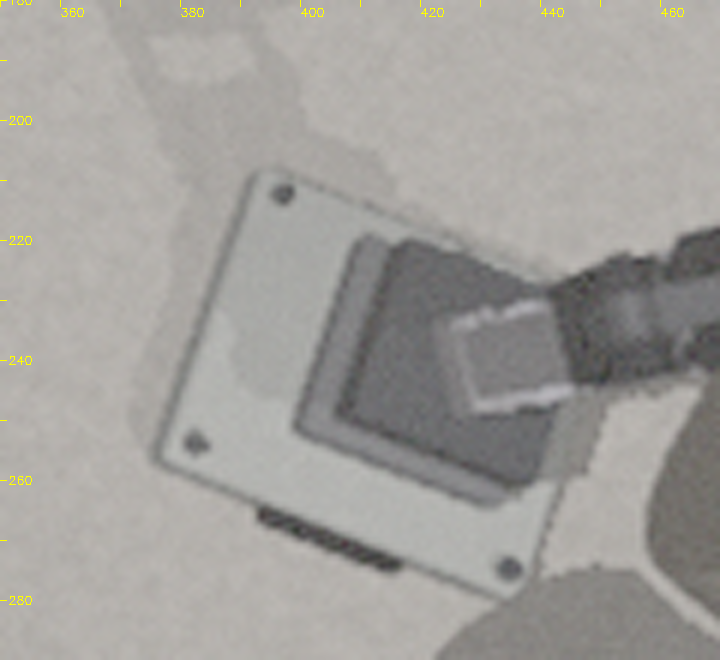

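```bash
python3 - <<'E'
from h import *
P=manip.state()["eef_pos"];a=np.radians(10.5)
ex=np.array([np.cos(a),np.sin(a),0]);ey=np.array([-np.sin(a),np.cos(a),0]);ez=np.array([0,0,1])
for nm,x,y,z in [("R outer front bot",14,25,-90),("R outer back bot",-14,25,-90),("Rplate out front",15,25,-6),("Rplate out back",-15,25,-6),("jaw front 8up",14,25,-80),("jaw back 8up",-14,25,-80),("L outer front bot",14,-25,-90),("pin bottom",0,0,-107),("pin bot front",4,-3,-107)]:
    q=P+(x*ex+y*ey+z*ez)/1000; print(nm,np.round(proj("scene",q)+.5,1),np.round(proj("top",q)+.5,1))
t=manip.snapshot("top");crop(t,410,215,460,260,15,"p_t.png",.5)
E
```

```text
R outer front bot [160.2 158.9] [422.6 233.4]
R outer back bot [165.9 152.1] [426.5 249. ]
Rplate out front [150.9 120.1] [443.2 226.5]
Rplate out back [157.7 113.4] [448.2 245.5]
jaw front 8up [159.2 154.6] [424.8 232.7]
jaw back 8up [165.  147.7] [428.8 248.6]
L outer front bot [137.2 156.8] [449.5 228.3]
pin bottom [153.4 161.6] [434.1 239.6]
pin bot front [151.2 162.5] [435.1 237.1]
```

View pics/p_t.png

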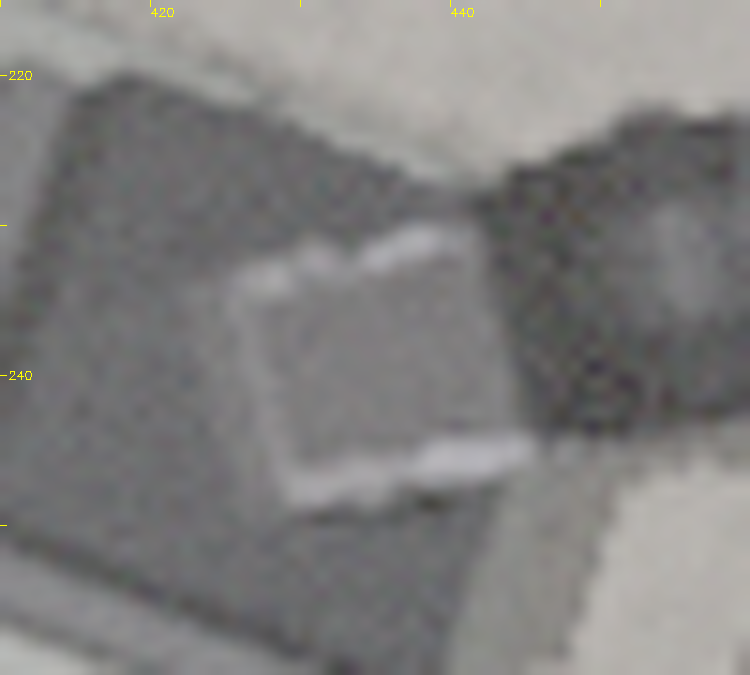

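```bash
python3 - <<'E'
from h import *
for z in (.088,.09,.092): print(z,onz("scene",155.5,171.3,z),onz("scene",155,170.6,z))
s=cv2.imread("pics/scene0.png")[:,:,::-1];crop(s,140,158,172,182,24,"q_s.png",.4)
# predicted hole mouth for target at z=.09
for X in ([.533,-.2935,.09],[.533,-.292,.09]): print(proj("scene",X)+.5, proj("top",[X[0],X[1],.084]))
E
```

```text
0.088 [ 0.53041405 -0.29327116  0.088     ] [ 0.52846046 -0.29591321  0.088     ]
0.09 [ 0.53293586 -0.29099575  0.09      ] [ 0.53099106 -0.29362592  0.09      ]
0.092 [ 0.53545767 -0.28872034  0.092     ] [ 0.53352165 -0.29133863  0.092     ]
[154.98490114 171.59263972] [427.24608816 239.4490626 ]
[155.58190874 171.7260363 ] [426.46035876 239.45031735]
```

View pics/q_s.png

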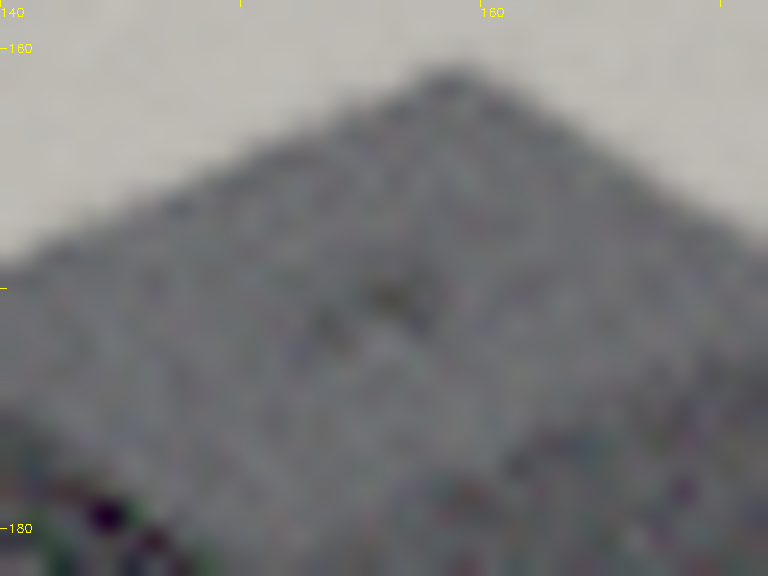

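```bash
python3 - <<'E'
from h import *
go(.533,-.2922,.202,100.6)
E
```

```text
shift cm [0.06 0.24 1.81] turn -0.002 | yaw 100.49 tilt [-0.0024  0.0004] pos [ 0.5308 -0.2933  0.2201] F [ 0.2  -0.   -1.72] M [-0.002 -0.018 -0.037] w 0.0487 t 10.05
```

apply_moves:
  rows:
    - [0.06,0.24,0.3,0]
    - [0.06,0.24,0.7,0]
    - [0.06,0.24,1.1,0]
    - [0.06,0.24,1.4,0]
    - [0.06,0.24,1.6,0]
    - [0.06,0.24,1.7,0]
    - [0.06,0.24,1.7,0]

```text
t: 10.75
eef_pos: [0.533, -0.2923, 0.203]
ee_rot: [-2.008, -2.414, 0.002]
wrist_force: [-0.3, -0.6, -1.8]
width: 0.0484
```

```bash
python3 - <<'E'
from h import *
go(.533,-.2922,.202,100.6)
s=manip.snapshot("scene");t=manip.snapshot("top")
crop(s,130,140,180,185,15,"r_s.png",.45)
crop(t,395,215,460,270,12,"r_t.png",.5)
P=manip.state()["eef_pos"]; print(proj("scene",P-[0,0,.107])+.5)
E
```

```text
shift cm [0.01 0.   0.1 ] turn -0.002 | yaw 100.49 tilt [-0.0025  0.0004] pos [ 0.533  -0.2923  0.203 ] F [-0.34 -0.58 -1.8 ] M [ 0.024 -0.073  0.008] w 0.0484 t 10.75
[154.82200088 169.18416165]
```

View pics/r_s.png

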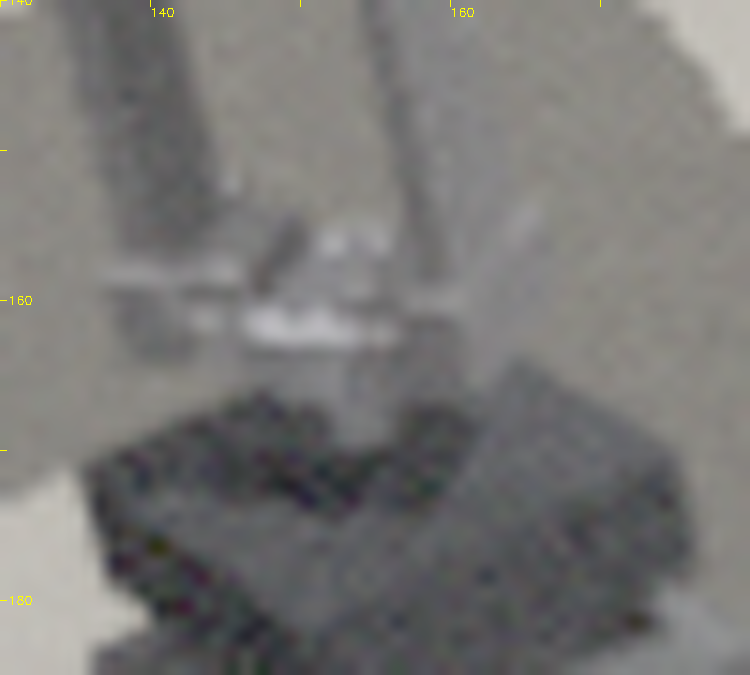

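View pics/r_t.png

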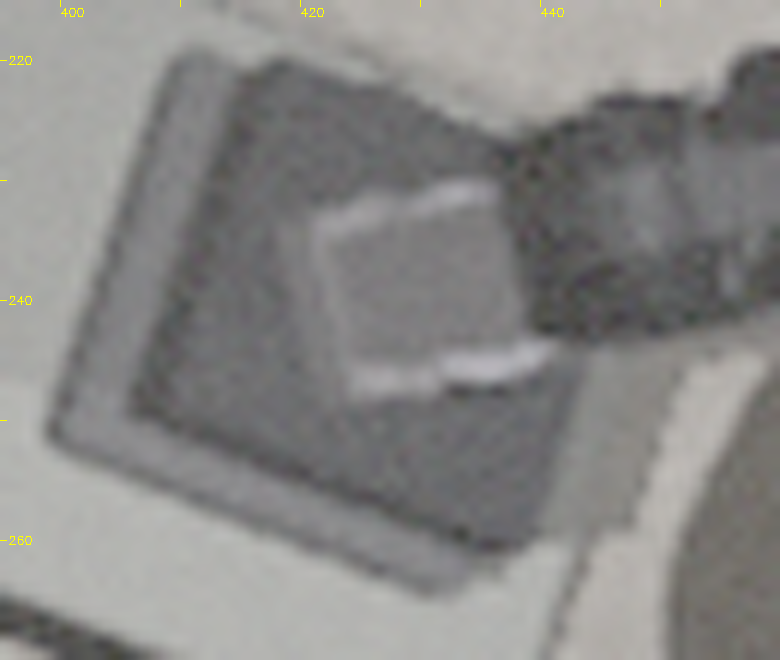

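apply_moves:
  rows:
    - [0,0,0.1,0]
    - [0,0,0.2,0]
    - [0,0,0.3,0]
    - [0,0,0.4,0]
    - [0,0,0.4,0]

```text
t: 11.35
eef_pos: [0.533, -0.2923, 0.1991]
ee_rot: [-2.008, -2.414, 0.002]
wrist_force: [0.5, -0.3, -1.5]
width: 0.0489
```

apply_moves:
  rows:
    - [0,0,0.1,0]
    - [0,0,0.1,0]

```text
t: 11.55
eef_pos: [0.533, -0.2922, 0.1979]
ee_rot: [-2.008, -2.413, 0.002]
wrist_force: [-0.8, 0.3, -0.6]
width: 0.0489
```

apply_moves:
  rows:
    - [0,0,0.1,0]
    - [0,0,0.1,0]

```text
t: 11.75
eef_pos: [0.5329, -0.2922, 0.1967]
ee_rot: [-2.007, -2.413, 0.002]
wrist_force: [0.2, 0.1, -2.0]
width: 0.049
```

apply_moves:
  rows:
    - [0,0,0.1,0]
    - [0,0,0.1,0]

```text
t: 11.95
eef_pos: [0.5328, -0.2922, 0.1955]
ee_rot: [-2.007, -2.413, 0.002]
wrist_force: [-0.3, -0.4, -1.9]
width: 0.0487
```

apply_moves:
  rows:
    - [0,0,0.1,0]
    - [0,0,0.1,0]

```text
t: 12.15
eef_pos: [0.5328, -0.2921, 0.1944]
ee_rot: [-2.007, -2.413, 0.002]
wrist_force: [-0.6, -0.8, -0.7]
width: 0.0488
```

apply_moves:
  rows:
    - [0,0,0.1,0]
    - [0,0,0.1,0]

```text
t: 12.35
eef_pos: [0.5327, -0.2921, 0.1932]
ee_rot: [-2.007, -2.412, 0.002]
wrist_force: [0.3, -0.3, -0.9]
width: 0.049
```

apply_moves:
  rows:
    - [0,0,0.1,0]
    - [0,0,0.1,0]

```text
t: 12.55
eef_pos: [0.5328, -0.2921, 0.1925]
ee_rot: [-2.007, -2.413, 0.002]
wrist_force: [0.2, 0.4, 1.3]
width: 0.0486
```

```bash
python3 - <<'E'
from h import *
go(.533,-.2922,.19,100.6)
s=manip.snapshot("scene")
crop(s,130,140,180,185,15,"u_s.png",.45)
E
```

```text
shift cm [-0.01  0.02  0.25] turn -0.002 | yaw 100.49 tilt [-0.0031  0.0009] pos [ 0.5328 -0.2921  0.1925] F [0.17 0.44 1.34] M [0.133 0.076 0.039] w 0.0486 t 12.55
```

View pics/u_s.png

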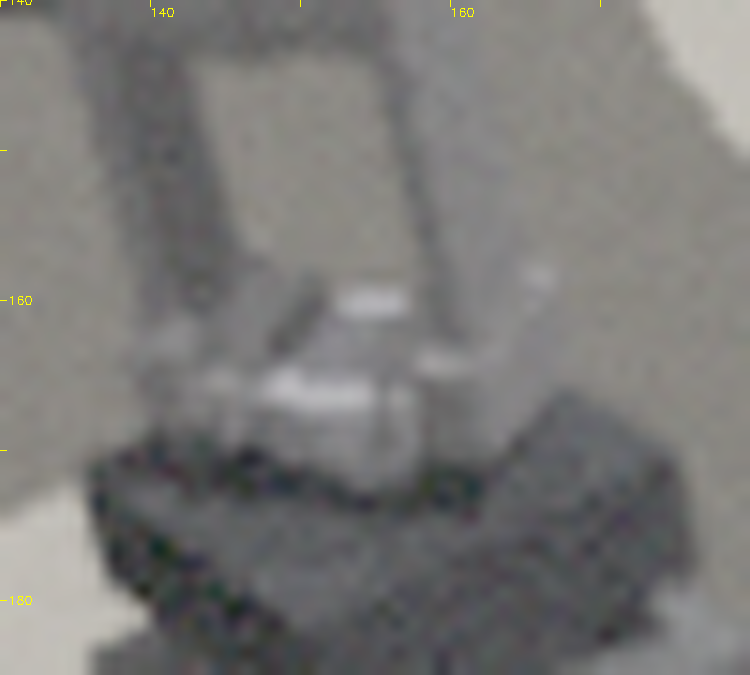

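apply_moves:
  rows:
    - [0,0,0.06,0]
    - [0,0,0.06,0]

```text
t: 12.8
eef_pos: [0.5328, -0.2921, 0.1924]
ee_rot: [-2.008, -2.413, 0.002]
wrist_force: [-0.0, 1.2, 4.4]
width: 0.0487
```

apply_moves:
  rows:
    - [0,0,0.06,0]
    - [0,0,0.06,0]

```text
t: 13.0
eef_pos: [0.5328, -0.2921, 0.192]
ee_rot: [-2.008, -2.414, 0.002]
wrist_force: [-2.0, 1.9, 5.2]
width: 0.0483
```

apply_moves:
  rows:
    - [0,0,0.06,0]
    - [0,0,0.06,0]

```text
t: 13.2
eef_pos: [0.5328, -0.2921, 0.1913]
ee_rot: [-2.008, -2.414, 0.002]
wrist_force: [-1.1, 1.3, 3.6]
width: 0.0488
```

apply_moves:
  rows:
    - [0,0,0.08,0]
    - [0,0,0.08,0]

```text
t: 13.4
eef_pos: [0.5328, -0.2921, 0.1904]
ee_rot: [-2.008, -2.414, 0.002]
wrist_force: [-0.4, 0.8, 3.5]
width: 0.0488
```

apply_moves:
  rows:
    - [0,0,0.08,0]
    - [0,0,0.08,0]

```text
t: 13.6
eef_pos: [0.5328, -0.2921, 0.1894]
ee_rot: [-2.008, -2.413, 0.002]
wrist_force: [-0.4, 0.9, 3.4]
width: 0.0484
```

apply_moves:
  rows:
    - [0,0,0.08,0]
    - [0,0,0.08,0]

```text
t: 13.8
eef_pos: [0.5328, -0.2921, 0.1885]
ee_rot: [-2.007, -2.413, 0.002]
wrist_force: [-1.4, 0.4, 3.4]
width: 0.0483
```

Plunger is dragging at a steady ~5–6 N net. Continuing carefully.

apply_moves:
  rows:
    - [0,0,0.07,0]
    - [0,0,0.07,0]

```text
t: 14.0
eef_pos: [0.5329, -0.2921, 0.1877]
ee_rot: [-2.007, -2.413, 0.002]
wrist_force: [-0.9, -0.1, 3.9]
width: 0.0485
```

apply_moves:
  rows:
    - [0,0,0.07,0]
    - [0,0,0.07,0]

```text
t: 14.2
eef_pos: [0.5328, -0.2921, 0.1869]
ee_rot: [-2.007, -2.413, 0.002]
wrist_force: [-1.1, 0.2, 3.7]
width: 0.0485
```

apply_moves:
  rows:
    - [0,0,0.06,0]
    - [0,0,0.06,0]

```text
t: 14.4
eef_pos: [0.5328, -0.2921, 0.1862]
ee_rot: [-2.007, -2.413, 0.002]
wrist_force: [-0.6, 0.8, 2.7]
width: 0.0486
```

apply_moves:
  rows:
    - [0,0,0.05,0]
    - [0,0,0.05,0]

```text
t: 14.6
eef_pos: [0.5328, -0.2922, 0.1856]
ee_rot: [-2.008, -2.413, 0.002]
wrist_force: [-1.0, 0.1, 3.4]
width: 0.0488
```

apply_moves:
  rows:
    - [0,0,0.05,0]
    - [0,0,0.05,0]

```text
t: 14.8
eef_pos: [0.5328, -0.2922, 0.1851]
ee_rot: [-2.007, -2.413, 0.002]
wrist_force: [-0.9, 0.9, 2.7]
width: 0.0487
```

apply_moves:
  rows:
    - [0,0,0.05,0]
    - [0,0,0.05,0]

```text
t: 15.0
eef_pos: [0.5329, -0.2921, 0.1849]
ee_rot: [-2.008, -2.413, 0.002]
wrist_force: [-2.1, 1.7, 6.7]
width: 0.0486
```

apply_moves:
  rows:
    - [0,0,0.03,0]
    - [0,0,0.03,0]

```text
t: 15.2
eef_pos: [0.5329, -0.2921, 0.1849]
ee_rot: [-2.008, -2.414, 0.002]
wrist_force: [-0.9, 1.2, 6.3]
width: 0.0488
```

```bash
python3 - <<'E'
from h import *
go(.533,-.2922,.19,100.6)
s=manip.snapshot("scene")
go(.533,-.2922,.19,100.6)
crop(s,130,140,180,185,15,"v_s.png",.45)
E
```

```text
shift cm [-0.01  0.01 -0.51] turn -0.002 | yaw 100.49 tilt [-0.0023  0.0003] pos [ 0.5329 -0.2921  0.1849] F [-0.93  1.16  6.3 ] M [ 0.384  0.387 -0.006] w 0.0488 t 15.2
shift cm [-0.01  0.01 -0.51] turn -0.002 | yaw 100.49 tilt [-0.0023  0.0003] pos [ 0.5328 -0.2921  0.1849] F [-2.03  2.45  5.98] M [0.341 0.32  0.048] w 0.0488 t 15.25
```

View pics/v_s.png

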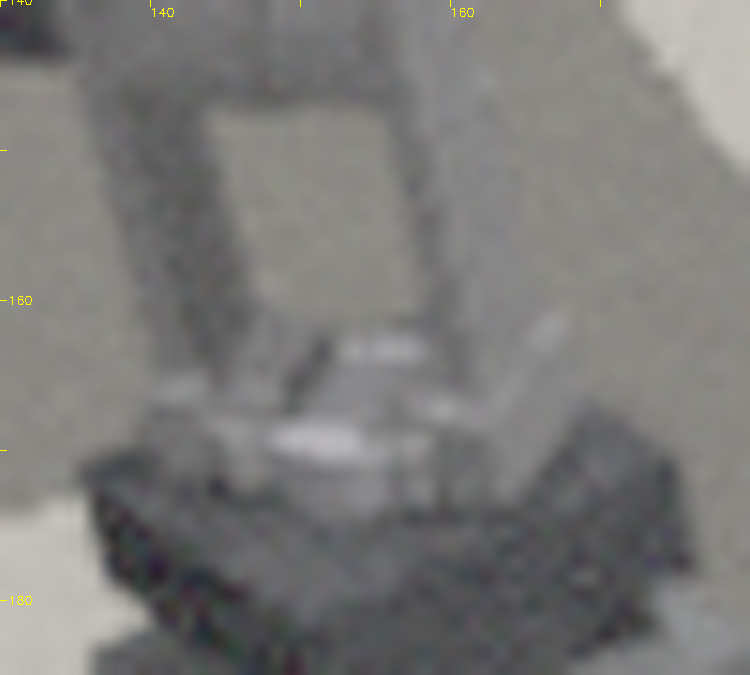

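apply_moves:
  rows:
    - [0.03,-0.03,0.05,0]
    - [0.03,-0.03,0.05,0]

```text
t: 15.45
eef_pos: [0.5327, -0.2921, 0.1849]
ee_rot: [-2.008, -2.415, 0.002]
wrist_force: [-1.2, 1.7, 7.6]
width: 0.0487
```

apply_moves:
  rows:
    - [0.02,-0.02,0.06,0]
    - [0.02,-0.02,0.06,0]

```text
t: 15.65
eef_pos: [0.5326, -0.292, 0.1848]
ee_rot: [2.009, 2.415, -0.002]
wrist_force: [-0.7, 1.5, 6.6]
width: 0.0487
```

apply_moves:
  rows:
    - [0.0,0,0.07,0]
    - [0,0,0.08,0]
    - [0,0,0.08,0]

```text
t: 15.95
eef_pos: [0.5326, -0.292, 0.1846]
ee_rot: [2.008, 2.414, -0.002]
wrist_force: [-2.1, 1.9, 8.1]
width: 0.049
```

```bash
python3 - <<'E'
from h import *
for i in range(3):
    go(.533,-.2922,.19,100.6);manip.snapshot("scene")
E
```

```text
shift cm [-0.03  0.03 -0.54] turn -0.002 | yaw 100.49 tilt [-0.     -0.0015] pos [ 0.5326 -0.292   0.1846] F [-2.08  1.87  8.06] M [0.472 0.485 0.019] w 0.049 t 15.95
shift cm [-0.03  0.03 -0.54] turn -0.002 | yaw 100.5 tilt [-0.     -0.0014] pos [ 0.5326 -0.2919  0.1846] F [-0.82  1.38  7.82] M [0.457 0.481 0.001] w 0.0486 t 16.0
shift cm [-0.03  0.03 -0.54] turn -0.002 | yaw 100.49 tilt [-0.     -0.0014] pos [ 0.5326 -0.292   0.1846] F [-0.45  1.44  8.99] M [0.418 0.441 0.05 ] w 0.0489 t 16.05
```

apply_moves:
  rows:
    - [0.03,-0.03,0.06,0]
    - [0.05,-0.05,0.08,0]
    - [0.05,-0.05,0.08,0]

```text
t: 16.4
eef_pos: [0.5324, -0.2918, 0.1846]
ee_rot: [2.007, 2.413, -0.002]
wrist_force: [-0.3, 1.2, 7.7]
width: 0.0486
```

```bash
python3 - <<'E'
from h import *
for i in range(2):
    go(.533,-.2922,.19,100.6);s=manip.snapshot("scene")
crop(s,130,140,180,185,15,"w_s.png",.4)
E
```

```text
shift cm [-0.05  0.05 -0.54] turn -0.002 | yaw 100.49 tilt [ 0.0015 -0.0027] pos [ 0.5324 -0.2918  0.1846] F [-0.28  1.25  7.72] M [0.263 0.171 0.029] w 0.0486 t 16.4
shift cm [-0.05  0.05 -0.54] turn -0.002 | yaw 100.49 tilt [ 0.0015 -0.0026] pos [ 0.5324 -0.2918  0.1846] F [-1.08  0.09  7.59] M [ 0.265  0.158 -0.011] w 0.049 t 16.45
```

View pics/w_s.png

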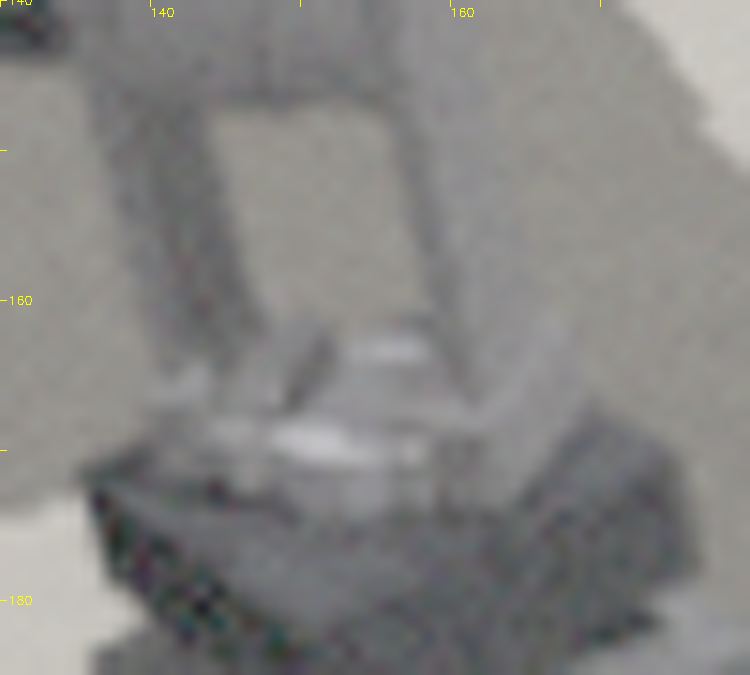

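apply_moves:
  rows:
    - [0.02,-0.01,0.09,0]
    - [0.02,-0.01,0.095,0]
    - [0.02,-0.01,0.095,0]

```text
t: 16.8
eef_pos: [0.5324, -0.2918, 0.1844]
ee_rot: [2.006, 2.412, -0.002]
wrist_force: [-1.8, 1.6, 8.8]
width: 0.0487
```

```bash
python3 - <<'E'
from h import *
for i in range(3):
    go(.533,-.2922,.19,100.6);s=manip.snapshot("scene")
E
```

```text
shift cm [-0.06  0.05 -0.56] turn -0.002 | yaw 100.49 tilt [ 0.0024 -0.0034] pos [ 0.5324 -0.2918  0.1844] F [-1.79  1.56  8.83] M [0.437 0.44  0.046] w 0.0487 t 16.8
shift cm [-0.06  0.05 -0.55] turn -0.002 | yaw 100.5 tilt [ 0.0025 -0.0035] pos [ 0.5324 -0.2917  0.1845] F [-2.    1.96  8.37] M [ 0.415  0.401 -0.016] w 0.0486 t 16.85
shift cm [-0.06  0.05 -0.56] turn -0.002 | yaw 100.49 tilt [ 0.0024 -0.0034] pos [ 0.5324 -0.2917  0.1844] F [-1.38 -0.02  8.92] M [0.433 0.407 0.012] w 0.0483 t 16.9
```

apply_moves:
  rows:
    - [0,0,0.03,0]
    - [0,0,0.03,0]
    - [0,0,0.03,0]
    - [0,0,0.03,0]
    - [0,0,0.03,0]
  jaw: 0.33

```text
t: 17.45
eef_pos: [0.5323, -0.2917, 0.1838]
ee_rot: [2.007, 2.413, -0.002]
wrist_force: [-1.0, -0.1, -1.4]
width: 0.057
```

```bash
python3 - <<'E'
from h import *
go(.533,-.2922,.19,100.6);s=manip.snapshot("scene")
crop(s,130,140,180,185,15,"x_s.png",.4)
E
```

```text
shift cm [-0.06  0.06 -0.62] turn -0.002 | yaw 100.49 tilt [ 0.002  -0.0031] pos [ 0.5323 -0.2917  0.1838] F [-1.02 -0.09 -1.44] M [ 0.032 -0.026  0.021] w 0.057 t 17.45
```

View pics/x_s.png

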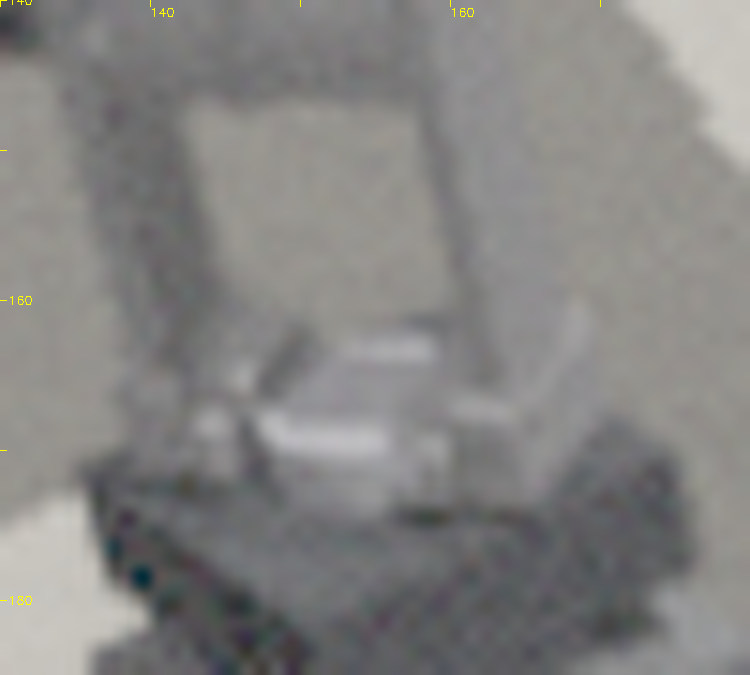

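apply_moves:
  rows:
    - [0,0,-0.2,0]
    - [0,0,-0.6,0]
    - [0,0,-1.2,0]
    - [0,0,-2.2,0]
    - [0,0,-3.5,0]
    - [0,0,-5,0]
    - [0,0,-5.5,0]
    - [0,0,-5.5,0]

```text
t: 18.3
eef_pos: [0.5324, -0.2917, 0.2399]
ee_rot: [2.005, 2.411, -0.002]
wrist_force: [0.2, 0.6, -1.8]
width: 0.0564
```

```bash
python3 - <<'E'
from h import *
go(.506,.2614,.24,100.6);s=manip.snapshot("scene");t=manip.snapshot("top")
crop(s,115,120,195,190,10,"y_s.png",.4)
crop(t,390,210,460,270,10,"y_t.png",.4)
E
```

```text
shift cm [54.86  7.48 -0.26] turn -0.002 | yaw 100.5 tilt [ 0.0036 -0.0044] pos [ 0.5324 -0.2917  0.2399] F [ 0.22  0.58 -1.78] M [ 0.028  0.009 -0.037] w 0.0564 t 18.3
```

View pics/y_s.png

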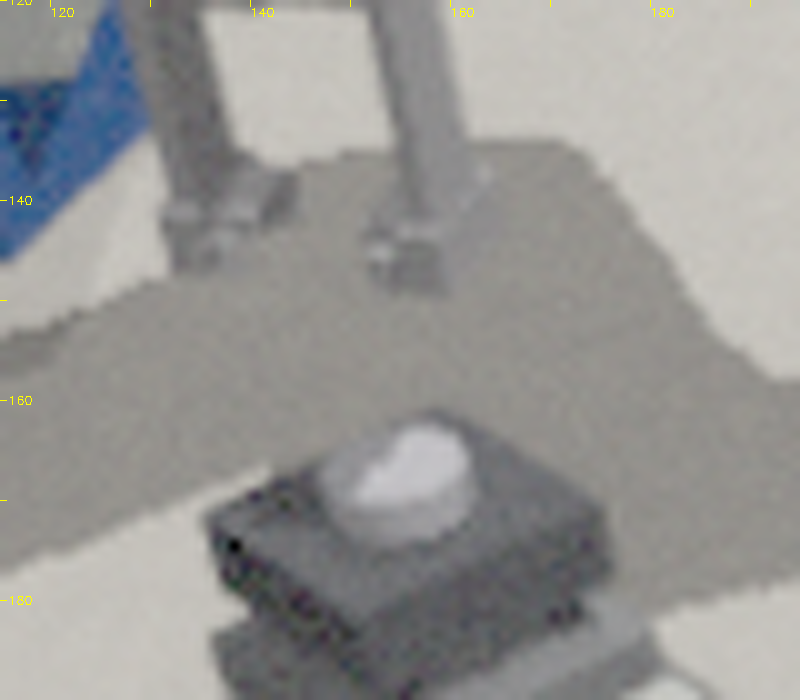

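View pics/y_t.png

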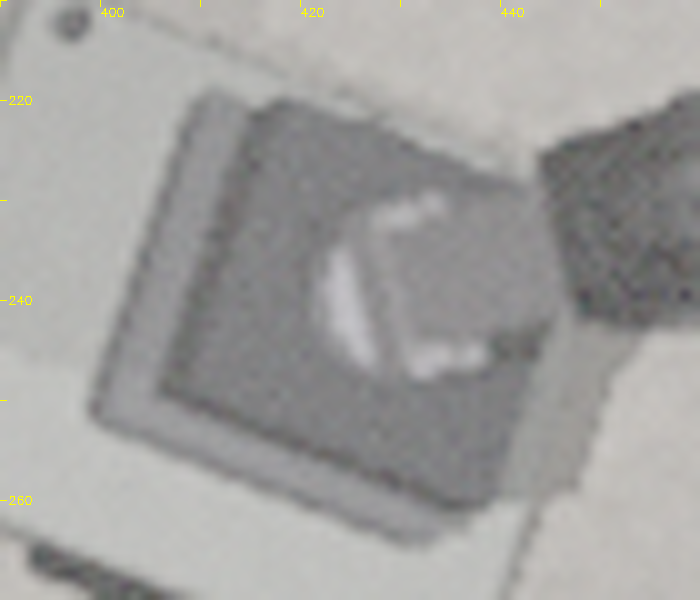

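apply_moves:
  rows:
    - [2,0.2,0,0]
    - [5,0.6,0,0]
    - [9,1.2,0,0]
    - [13.5,1.8,0,0]
    - [18,2.4,0,0]
    - [22.5,3.0,0,0]
    - [27,3.6,0,0]
    - [31.5,4.2,0,0]
    - [36,4.8,0,0]
    - [40,5.4,0,0]

```text
t: 19.4
eef_pos: [0.5115, 0.1138, 0.2368]
ee_rot: [2.007, 2.414, -0.003]
wrist_force: [1.2, 0.7, -0.5]
width: 0.0568
```

```bash
python3 - <<'E'
from h import *
go(.506,.2614,.24,100.6)
E
```

```text
shift cm [14.62  2.15 -0.36] turn -0.001 | yaw 100.52 tilt [ 0.0004 -0.0026] pos [0.5115 0.1138 0.2368] F [ 1.19  0.7  -0.47] M [ 0.026 -0.039  0.013] w 0.0568 t 19.4
```

apply_moves:
  rows:
    - [3.5,0.5,0,0]
    - [7,1.0,0,0]
    - [10,1.5,0,0]
    - [12.5,1.9,0,0]
    - [14,2.1,0,0]
    - [14.6,2.15,0,0]
    - [14.6,2.15,0,0]
    - [14.6,2.15,0,0]

```text
t: 20.2
eef_pos: [0.5062, 0.2604, 0.2363]
ee_rot: [2.008, 2.413, -0.003]
wrist_force: [-0.4, -1.2, -1.7]
width: 0.057
```

```bash
python3 - <<'E'
from h import *
s=manip.snapshot("scene");t=manip.snapshot("top")
crop(s,360,90,500,280,4,"z_s.png",.5)
crop(t,390,210,460,270,10,"z_t.png",.4)
crop(s,115,130,195,200,10,"z2_s.png",.4)
go(.506,.2614,.15,100.6)
E
```

```text
shift cm [ 0.14 -0.01  8.65] turn -0.003 | yaw 100.44 tilt [ 0.0004 -0.0028] pos [0.5063 0.2603 0.2365] F [-0.71 -0.43 -2.17] M [ 0.026 -0.     0.017] w 0.0568 t 20.3
```

View pics/z_s.png

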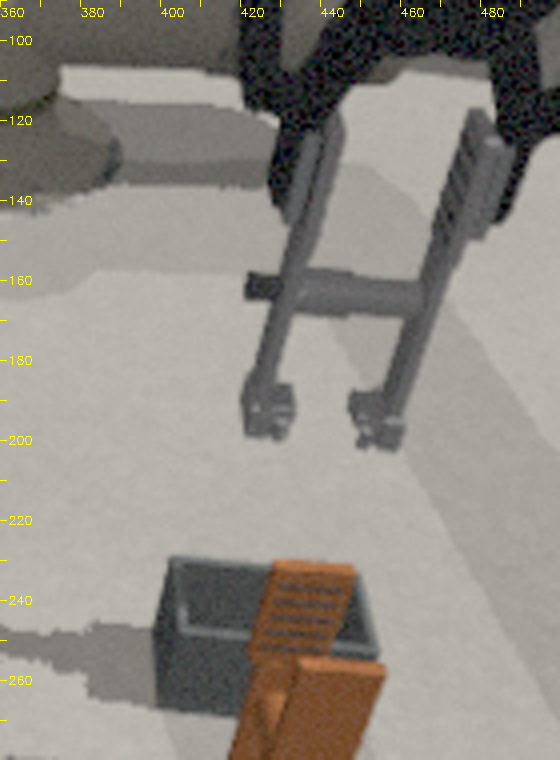

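View pics/z_t.png

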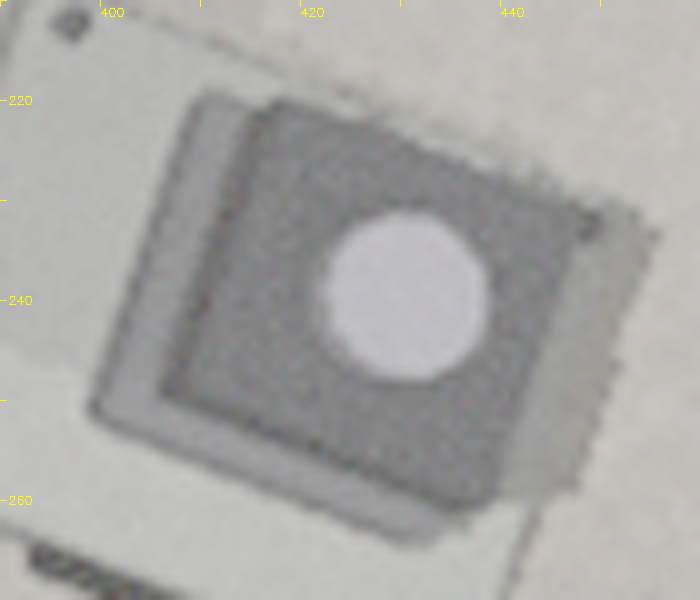

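View pics/z2_s.png

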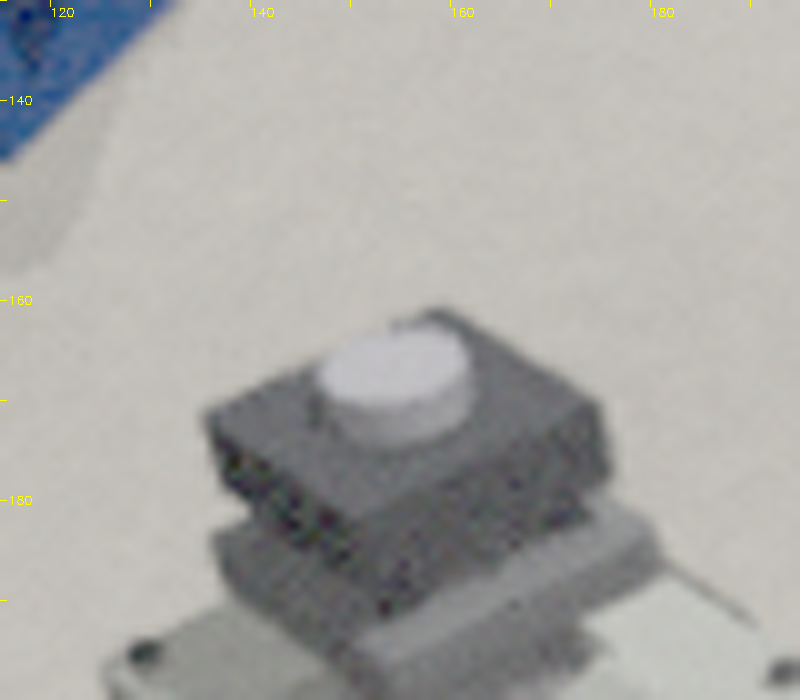

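```bash
python3 - <<'E'
from h import *
s=manip.snapshot("scene");t=manip.snapshot("top")
def fit(im,a,thr):
    g=cv2.cvtColor(im,cv2.COLOR_RGB2GRAY);m=np.zeros_like(g);x0,y0,x1,y1=a
    m[y0:y1,x0:x1]=g[y0:y1,x0:x1]>thr
    c=max(cv2.findContours(m,0,1)[0],key=cv2.contourArea);return cv2.fitEllipse(c),cv2.boundingRect(c)
et,_=fit(t,(415,225,444,255),90);print(et)
g=cv2.cvtColor(s,cv2.COLOR_RGB2GRAY);print(g[160:178,144:164])
es,_=fit(s,(145,162,163,173),115);print(es)
print(two(et[0],es[0]))
for z in (.098,.1,.102,.104):
    X=onz("top",*et[0],z);c=np.array([proj("scene",X+.015*np.array([np.cos(q),np.sin(q),0])) for q in np.linspace(0,6.28,40)],np.float32)
    print(z,X,cv2.fitEllipse(c))
E
```

```text
((430.10064697265625, 239.27731323242188), (14.630949974060059, 15.554102897644043), 138.7726593017578)
[[123 124 119 126 121 127 130 128 130 129 127 126 121 106  92  91 109 117
  121 126]
 [125 125 122 125 129 127 129 127 124 120 107 106  92  55  34  40  61  85
  110 127]
 [125 121 124 125 122 130 125 125 119 112  81  81  64  64  60  40  30  37
   68 104]
 [125 125 127 129 127 125 122 122 116 118 103 112 111 114 104  83  66  35
   31  42]
 [124 125 123 124 118 128 124 124 123 125 124 126 127 125 127 125 106  51
   31  29]
 [120 118 109 105 112 127 125 122 126 124 125 126 124 125 124 129 119  79
   33  33]
 [ 99  75  62  88 124 126 124 126 121 125 124 126 126 125 127 128 118  86
   32  34]
 [ 55  32  56 103 123 126 124 126 129 127 125 126 127 127 127 118 106  74
   43  32]
 [ 33  32  42  81 118 127 125 129 124 124 126 126 125 121 114 100  80  66
   43  32]
 [ 30  30  26  44  83 103 111 115 117 119 117 110 106 103  89  76  75  67
   48  35]
 [ 34  29  11  28  46  56  69  80  85  82  87  81  70  74  72  73  73  66
   42  26]
 [ 32  30  13  22  38  44  42  46  57  60  62  68  68  69  75
[... 598 characters left out ...]
.806941986083984), 100.43040466308594)
(array([ 0.53257579, -0.29331824,  0.1031474 ]), np.float64(0.004878295509093684))
0.098 [ 0.53191595 -0.29310702  0.098     ] ((154.12548828125, 167.6683807373047), (7.275170803070068, 14.881132125854492), 79.88385009765625)
0.1 [ 0.53171604 -0.29226884  0.1       ] ((154.31687927246094, 166.87509155273438), (7.267002582550049, 14.902843475341797), 79.93830871582031)
0.102 [ 0.53151613 -0.29143067  0.102     ] ((154.5089111328125, 166.07919311523438), (7.2587199211120605, 14.924635887145996), 79.99267578125)
0.104 [ 0.53131622 -0.29059249  0.104     ] ((154.70156860351562, 165.28065490722656), (7.250333786010742, 14.946508407592773), 80.04693603515625)
```

apply_moves:
  rows:
    - [0.1,0,1.5,0]
    - [0.1,0,4,0]
    - [0.1,0,7,0]
    - [0.1,0,9.5,0]
    - [0.1,0,11.5,0]
    - [0.1,0,12.8,0]
    - [0.1,0,13.5,0]
    - [0.1,0,13.8,0]
    - [0.1,0,13.8,0]

```text
t: 21.3
eef_pos: [0.5063, 0.261, 0.0988]
ee_rot: [2.009, 2.413, -0.002]
wrist_force: [-0.5, 0.7, -0.6]
width: 0.0568
```

```bash
python3 - <<'E'
from h import *
s=manip.snapshot("scene")
crop(s,360,90,500,280,4,"aa_s.png",.5)
go(.506,.2614,.0939,100.6)
E
```

```text
shift cm [ 0.04 -0.04  0.52] turn -0.003 | yaw 100.45 tilt [ 0.0014 -0.0024] pos [0.5064 0.2611 0.0991] F [-0.15  0.07 -1.05] M [ 0.028 -0.006 -0.021] w 0.0567 t 21.35
```

View pics/aa_s.png

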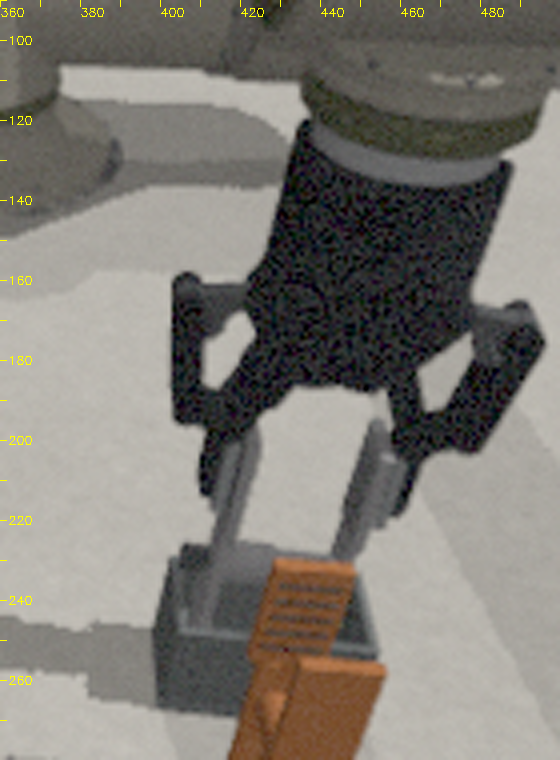

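In the caddy, ~5 mm above the floor. Lower by feel.

apply_moves:
  rows:
    - [0,0,0.1,0]
    - [0,0,0.2,0]
    - [0,0,0.3,0]
    - [0,0,0.3,0]

```text
t: 21.75
eef_pos: [0.5064, 0.2611, 0.0961]
ee_rot: [2.008, 2.412, -0.001]
wrist_force: [0.0, -0.3, -0.4]
width: 0.0568
```

apply_moves:
  rows:
    - [0,0,0.1,0]
    - [0,0,0.1,0]

```text
t: 21.95
eef_pos: [0.5064, 0.2611, 0.095]
ee_rot: [2.008, 2.413, -0.002]
wrist_force: [0.4, -0.1, -0.9]
width: 0.0568
```

apply_moves:
  rows:
    - [0,0,0.1,0]
    - [0,0,0.1,0]

```text
t: 22.15
eef_pos: [0.5063, 0.2611, 0.0938]
ee_rot: [2.008, 2.413, -0.002]
wrist_force: [-0.1, 0.2, -2.1]
width: 0.0566
```

apply_moves:
  rows:
    - [0,0,0.1,0]
    - [0,0,0.1,0]

```text
t: 22.35
eef_pos: [0.5067, 0.2611, 0.0934]
ee_rot: [2.008, 2.412, -0.001]
wrist_force: [-0.6, -0.3, 3.6]
width: 0.0569
```

apply_moves:
  rows:
    - [0,0,0.08,0]
    - [0,0,0.08,0]

```text
t: 22.55
eef_pos: [0.507, 0.2612, 0.0934]
ee_rot: [2.007, 2.411, 0.001]
wrist_force: [-0.8, -1.6, 6.0]
width: 0.0566
```

apply_moves:
  rows:
    - [0,0,0,0]
    - [0,0,0,0]
    - [0,0,0,0]
    - [0,0,0,0]
    - [0,0,0,0]
    - [0,0,0,0]
  jaw: 1

```text
t: 23.15
eef_pos: [0.507, 0.2612, 0.0933]
ee_rot: [2.007, 2.412, 0.001]
wrist_force: [0.2, 0.1, 0.8]
width: 0.0853
```

```bash
python3 - <<'E'
from h import *
s=manip.snapshot("scene")
crop(s,360,90,500,280,4,"bb_s.png",.5)
go(.506,.2614,.22,100.6)
E
```

```text
shift cm [ 1.000e-02 -5.000e-02 -1.267e+01] turn -0.003 | yaw 100.45 tilt [ 0.0034 -0.002 ] pos [0.507  0.2612 0.0933] F [-0.32  0.3  -0.03] M [-0.004 -0.045  0.032] w 0.0851 t 23.2
```

View pics/bb_s.png

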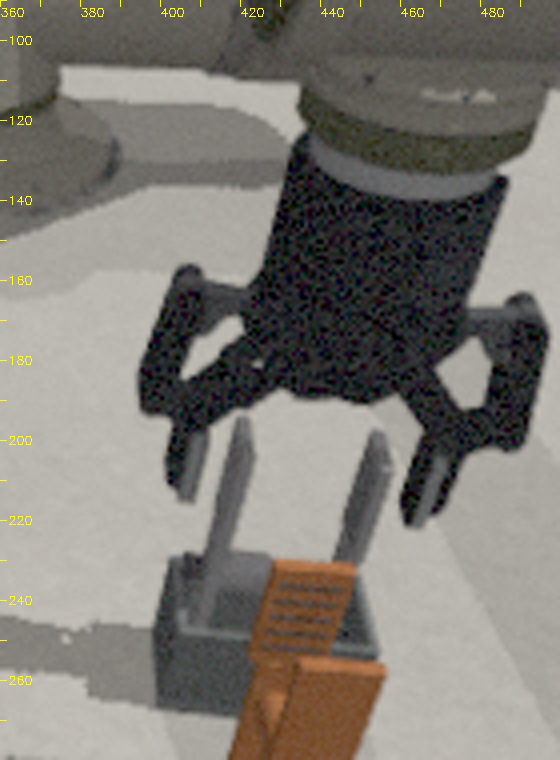

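Tongs stand free; both fingers are clear. Retract straight up.

apply_moves:
  rows:
    - [0,0,-1,0]
    - [0,0,-3,0]
    - [0,0,-6,0]
    - [0,0,-9,0]
    - [0,0,-12,0]
    - [0,0,-14,0]
    - [0,0,-15,0]
    - [0,0,-15,0]

```text
t: 24.0
eef_pos: [0.5067, 0.2616, 0.2446]
ee_rot: [2.006, 2.41, 0.004]
wrist_force: [1.0, -0.7, -0.6]
width: 0.0856
```

apply_moves:
  rows:
    - [2,-2,0,0]
    - [4,-5,0,0]
    - [6,-8,0,0]
    - [8,-11,0,0]
    - [10,-13,0,0]
    - [10.5,-13.5,0,0]
    - [10.5,-13.5,0,0]

```text
t: 24.7
eef_pos: [0.3544, 0.3405, 0.243]
ee_rot: [2.005, 2.412, 0.002]
wrist_force: [-0.9, -0.6, 0.6]
width: 0.0851
```

```bash
python3 - <<'E'
from h import *
s=manip.snapshot("scene");t=manip.snapshot("top")
cv2.imwrite("pics/cc_s.png",s[:,:,::-1]);cv2.imwrite("pics/cc_t.png",t[:,:,::-1])
print(manip.state()["t"])
E
```

```text
24.8
```

View pics/cc_s.png

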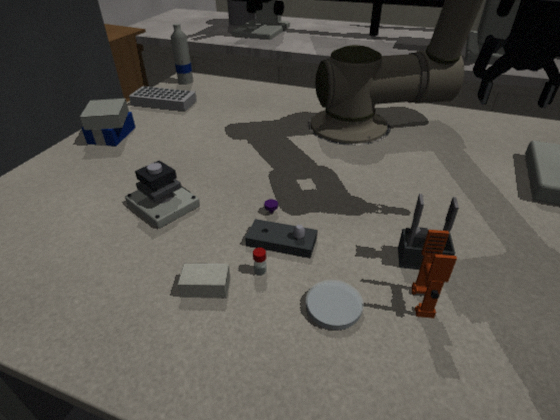

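View pics/cc_t.png

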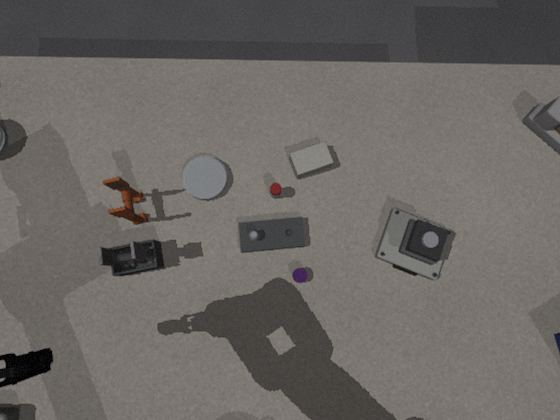

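```bash
python3 -c "
from cell import manip
print(manip.job_done())"
```

```text
the job is handed in; nothing more can be done
None
```

The stub is in the stage seat with its pin pushed home, as far as force and pictures can show. The tongs stand upright again in the caddy. I handed the job in at about t = 24.8 s.

**Picking up:** I took the tongs at about 57 mm over the plates and straddled the stub. Lowering by feel, I met its top at the expected height, then closed with 25 N and lifted it out. The gripper's fingers never touched the stub.

**Seating:** Contact came with the tool at z = 0.1925 m, then a steady drag of about 5–6 N while the plunger moved. It met a hard stop at about 0.1845 m, roughly 8 mm of travel, which matches the full stroke. My last press was about 10.4 N net; no reading passed about 10.8 N.

**Last checks:**
- The top and scene pictures show the disc lying flat on the seat and centred over the hole.
- The mount, dish, vial, slide box, orange tongs and purple stub show no visible movement from the first pictures.

**Disagreements:**
- **Seat height:** the cameras gave about 0.090 m and the feel of the contacts about 0.0915 m, within calibration error.
- **Disc height:** the automatic outline of the seated disc in the scene view ran into the background. That flush check therefore rests on edges read by eye, good to about 1.5 mm.
- **Side force:** a sideways force of about 2 N built up in the hole during pressing. Easing it by shifting the tool did not let the pin go deeper, so I took the stop to be flush. Some of that force returned at the final press.

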